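# Lay the next staggered courses of cartons on the packing board

## Task

First turn the tally counter's red reset knob back to its zero stop, ready to count. Then take the three white cartons off the sloping rack and build on the brown row in staggered courses: the two white-lidded cartons as the second course, each flat and in line with the row (either end first), centred over a joint between two brown cartons, and last the green-lidded one centred over the joint between those two. Set each down without dropping it, lids up, and do not shift the brown cartons or the other things on the table.

Things in the scene. Friction and masses are not known exactly. Their poses are not given: they have to be found in the camera images.
- white_a_c (a point): white carton with blue foot band and white lid, 106 mm long (own x), 52 mm wide (own y), 44 mm high (own z), about 0.2 to 0.45 kg; this point is its centre, half-way up. Starts lying on the sloping rack, its length running up the slope and its lid facing square off the slope; lanes are drawn at random.
- white_b_c (a point): second white carton with white lid, identical to the first and interchangeable with it, 106 mm long (own x), 52 mm wide (own y), 44 mm high (own z), about 0.2 to 0.45 kg; this point is its centre, half-way up. Starts lying on the sloping rack, its length running up the slope and its lid facing square off the slope; lanes are drawn at random.
- green_c (a point): white carton with blue foot band and GREEN lid, 106 mm long (own x), 52 mm wide (own y), 44 mm high (own z), about 0.2 to 0.45 kg; this point is its centre, half-way up. Starts lying on the sloping rack, its length running up the slope and its lid facing square off the slope; lanes are drawn at random.
- base_1_c (a point): brown cardboard carton with a paper strip on its lid, number 1 of the three of the first course, counted away from the robot; loose, standing end to end on the board with 10 mm gaps; same size and mass as the others; this point is its centre, its x runs along the row
- base_2_c (a point): brown cardboard carton with a paper strip on its lid, number 2 of the three of the first course, counted away from the robot; loose, standing end to end on the board with 10 mm gaps; same size and mass as the others; this point is its centre, its x runs along the row
- base_3_c (a point): brown cardboard carton with a paper strip on its lid, number 3 of the three of the first course, counted away from the robot; loose, standing end to end on the board with 10 mm gaps; same size and mass as the others; this point is its centre, its x runs along the row
- seat_near (a point): place in the second course over the joint between brown cartons 1 and 2 (78 mm above the table). Origin 0.022 m above the surface the carton stands on, so it is where that carton's centre comes; x along the row (away from the robot), z up.
- seat_far (a point): place in the second course over the joint between brown cartons 2 and 3, 116 mm from the near place, so 10 mm stay free between the two cartons. Origin 0.022 m above the surface the carton stands on, so it is where that carton's centre comes; x along the row (away from the robot), z up.
- seat_top (a point): place in the third course over the joint between the two white cartons, over the middle of the row (122 mm above the table). Origin 0.022 m above the surface the carton stands on, so it is where that carton's centre comes; x along the row (away from the robot), z up.
- board: fixed plywood packing board 370 x 85 x 12 mm that carries the first course; origin under its centre on the table, x along the row
- rack: fixed plywood rack 130 x 250 mm, its top sloping at 30 degrees from the level, the low edge away from the robot; a 12 mm high aluminium lip at the low edge; three lanes side by side, 82 mm centre to centre. Origin under its centre on the table; x points to the high side (roughly at the robot), y across the lanes; slope surface 66 mm above the table at the middle, about 100 mm at the high edge
- reset (a joint): angle (rad) of the tally counter's red reset knob: 0 at the zero stop, starts between 0.7 and 1.3; grows clockwise seen from above, so turn it back counter-clockwise by the value read, against the hard stop; light friction (about 0.05 N m), stays where it is left
- reset_grip (a point): middle of the knob's upright grip bar, at the height to grip, 87 mm above the table; the bar is 46 mm long (x of this point), 14 mm thick (y of this point) and 32 mm high, its top 7 mm above this point; below it a disc 48 mm across, its top 23 mm below this point, on a grey counter box 90 x 80 x 50 mm. The white line on the bar's top marks its pointer end (toward -x of this point); at zero it points to the short red mark on the box's edge, which faces the robot
- jar: amber jar with black lid, 66 mm across, 95 mm high, a bystander; origin under it
- vial: blue can 42 mm across, 100 mm high, a bystander; origin under it
- pills: white jar with red cap, 48 mm across, 80 mm high, a bystander; origin under it
Not all that is in view belongs to the job. What is shaped like the part that bears green_c but yellow is not meant.

How it is judged (in metres and radians):
On the way, in this order (a step that is already met when the one before it is completed fails the run):
1. the counter knob is back at its zero stop (value of joint reset below 0.09 rad), for 0.2 s.
2. one white-lidded carton lies flat over a joint of the brown row, released (((x of white_a_c in the frame of seat_near between -0.014 and 0.014 m and y of white_a_c in the frame of seat_near between -0.012 and 0.012 m and z of white_a_c in the frame of seat_near between -0.007 and 0.007 m and angle between the x axis of white_a_c and the x axis of seat_near, either way round below 0.14 rad and angle between white_a_c's own z axis and vertical below 0.08 rad) or (x of white_a_c in the frame of seat_far between -0.014 and 0.014 m and y of white_a_c in the frame of seat_far between -0.012 and 0.012 m and z of white_a_c in the frame of seat_far between -0.007 and 0.007 m and angle between the x axis of white_a_c and the x axis of seat_far, either way round below 0.14 rad and angle between white_a_c's own z axis and vertical below 0.08 rad) or (x of white_b_c in the frame of seat_near between -0.014 and 0.014 m and y of white_b_c in the frame of seat_near between -0.012 and 0.012 m and z of white_b_c in the frame of seat_near between -0.007 and 0.007 m and angle between the x axis of white_b_c and the x axis of seat_near, either way round below 0.14 rad and angle between white_b_c's own z axis and vertical below 0.08 rad) or (x of white_b_c in the frame of seat_far between -0.014 and 0.014 m and y of white_b_c in the frame of seat_far between -0.012 and 0.012 m and z of white_b_c in the frame of seat_far between -0.007 and 0.007 m and angle between the x axis of white_b_c and the x axis of seat_far, either way round below 0.14 rad and angle between white_b_c's own z axis and vertical below 0.08 rad)) and contact force between each of white_a, white_b and the fingers below 0.1 N), for 0.2 s.
3. both white-lidded cartons lie flat over the two joints of the brown row, released ((((x of white_a_c in the frame of seat_near between -0.014 and 0.014 m and y of white_a_c in the frame of seat_near between -0.012 and 0.012 m and z of white_a_c in the frame of seat_near between -0.007 and 0.007 m and angle between the x axis of white_a_c and the x axis of seat_near, either way round below 0.14 rad and angle between white_a_c's own z axis and vertical below 0.08 rad) and (x of white_b_c in the frame of seat_far between -0.014 and 0.014 m and y of white_b_c in the frame of seat_far between -0.012 and 0.012 m and z of white_b_c in the frame of seat_far between -0.007 and 0.007 m and angle between the x axis of white_b_c and the x axis of seat_far, either way round below 0.14 rad and angle between white_b_c's own z axis and vertical below 0.08 rad)) or ((x of white_b_c in the frame of seat_near between -0.014 and 0.014 m and y of white_b_c in the frame of seat_near between -0.012 and 0.012 m and z of white_b_c in the frame of seat_near between -0.007 and 0.007 m and angle between the x axis of white_b_c and the x axis of seat_near, either way round below 0.14 rad and angle between white_b_c's own z axis and vertical below 0.08 rad) and (x of white_a_c in the frame of seat_far between -0.014 and 0.014 m and y of white_a_c in the frame of seat_far between -0.012 and 0.012 m and z of white_a_c in the frame of seat_far between -0.007 and 0.007 m and angle between the x axis of white_a_c and the x axis of seat_far, either way round below 0.14 rad and angle between white_a_c's own z axis and vertical below 0.08 rad))) and contact force between each of white_a, white_b and the fingers below 0.1 N), for 0.2 s.
4. the green-lidded carton lies flat over the joint between the two white-lidded ones ((((x of white_a_c in the frame of seat_near between -0.014 and 0.014 m and y of white_a_c in the frame of seat_near between -0.012 and 0.012 m and z of white_a_c in the frame of seat_near between -0.007 and 0.007 m and angle between the x axis of white_a_c and the x axis of seat_near, either way round below 0.14 rad and angle between white_a_c's own z axis and vertical below 0.08 rad) and (x of white_b_c in the frame of seat_far between -0.014 and 0.014 m and y of white_b_c in the frame of seat_far between -0.012 and 0.012 m and z of white_b_c in the frame of seat_far between -0.007 and 0.007 m and angle between the x axis of white_b_c and the x axis of seat_far, either way round below 0.14 rad and angle between white_b_c's own z axis and vertical below 0.08 rad)) or ((x of white_b_c in the frame of seat_near between -0.014 and 0.014 m and y of white_b_c in the frame of seat_near between -0.012 and 0.012 m and z of white_b_c in the frame of seat_near between -0.007 and 0.007 m and angle between the x axis of white_b_c and the x axis of seat_near, either way round below 0.14 rad and angle between white_b_c's own z axis and vertical below 0.08 rad) and (x of white_a_c in the frame of seat_far between -0.014 and 0.014 m and y of white_a_c in the frame of seat_far between -0.012 and 0.012 m and z of white_a_c in the frame of seat_far between -0.007 and 0.007 m and angle between the x axis of white_a_c and the x axis of seat_far, either way round below 0.14 rad and angle between white_a_c's own z axis and vertical below 0.08 rad))) and x of green_c in the frame of seat_top between -0.014 and 0.014 m and y of green_c in the frame of seat_top between -0.012 and 0.012 m and z of green_c in the frame of seat_top between -0.007 and 0.007 m and angle between the x axis of green_c and the x axis of seat_top, either way round below 0.14 rad and angle between green_c's own z axis and vertical below 0.08 rad), for 0.2 s.
At the end, for the whole second after the job is handed in: knob within 0.09 rad of zero; white-lidded cartons (either way) over the two brown joints, green-lidded one over the joint between them, each within 14 mm along, 12 mm across, 7 mm in height of its place, 0.14 rad of the row's direction (either way round), 0.08 rad of level, lid up, at rest (all of step 4 and value of joint reset below 0.09 rad and linear speed of each of white_a, white_b, green below 0.02 m/s); the robot touches nothing.
It fails at once if a bystander (jar, can, small white jar) is moved more than 30 mm or tipped over (distance of any of jar, vial, pills from where it was at the start of the episode above 0.03 m or angle between any of jar, vial, pills's own z axis and vertical above 0.35 rad).
It fails at once if a brown carton of the first course is shifted more than 10 mm (distance of any of base_1_c, base_2_c, base_3_c from where it was at the start of the episode above 0.01 m).
It fails at once if a carton is dropped: it moves faster than 0.75 m/s with no finger touching it ((linear speed of white_a above 0.75 m/s and contact force between white_a and the fingers below 0.05 N) or (linear speed of white_b above 0.75 m/s and contact force between white_b and the fingers below 0.05 N) or (linear speed of green above 0.75 m/s and contact force between green and the fingers below 0.05 N)).
It also fails if it takes over 72 s, if anything falls off the work surface, if the arm or the gripper's body presses on something with over 40 N, if the wrist force passes 120 N, or if a joint passes its speed limit or range.

## Robot

A 6-joint arm with a two-finger parallel gripper is mounted at the origin on the work surface. World frame = base frame: x ahead of the robot, y to its left, z up, the work surface at z = 0. Lengths are in mm, angles in rad, forces in N, time in s.
With the tool pointing down it reaches from about 275 to 750 mm from the base axis. Payload 10.2 kg.
Tool frame: the origin (TCP) lies at the very end of the fingers, on their centre line; the grasp point (between the pads) lies 19 mm behind it; z points along the fingers, y is the line along which they close (so a half turn about z gives the same grasp; the last joint's range is limited). The gripper opens to 85 mm and grips with 20 to 120 N. Pads are 22 mm wide; open, the fingers measure 114 mm over their backs; the gripper's body (76 mm by 85 mm) begins 54 mm behind the grasp point. The pads swing forward as they close: fully open they stand 13 mm farther back than shut.
Start: joints at [1.056, 0.313, 1.498, -0, 1.331, -0.223], TCP at [151.043, 502.809, 231.294] pointing down, gripper open.
Joint ranges: [-2.94, 2.94], [-0.97, 2.17], [0.19, 2.56], [-1.23, 4.37], [0.02, 3.11], [-2.88, 2.88]. Speed limits (rad/s): [2.39, 2.39, 3.01, 3.14, 3.14, 3.14].

## Interface

Orientations are given as a unit quaternion [w, x, y, z].
In Python, from rig import monitor, eyes, job gives the robot as it stands. The module is installed in compiled form; this text tells all that it offers.
- The arm moves only by the tool send_rows, never from a script. Its argument "targets" is one flat list of numbers, 7 for each row, row after row: the turn, a rotation vector about the tool's x, y, z in degrees, then the shift along the tool's x, y, z in units of 60 mm (1.0 is 60 mm), then the opening, from -1 (shut) to 1 (fully open), so that 0 is half open. A call has 1 to 5 rows; each row shifts and turns the commanded pose from where the row before left it, along the tool's axes as they then stand; what a row does not reach is not made up. A row lasts 1/8 s, in which the tool goes at most 62.5 mm and 10.7 degrees, less where a joint would pass 70% of its speed; a pose out of reach is approached as far as the arm can. A call is refused whole if a number of a shift passes 1 or a number of a turn 10.7, either way. A call with a gripper value outside its range is refused whole. The fingers move at their own pace and stop on an object; "newtons" is the grip in N (left out, the last holds). Time passes only in rows, so rows that do not move let the fingers close. It gives the time, the measured TCP pose, the force, the opening and the grip force at its end, in the units of the state.
- monitor.sense(): the state, without advancing time (a new reading comes with each control period).
- eyes.capture(name): name is "scene" or "side" or "wrist"; returns a dict with "img" (480x640x3 uint8, red, green, blue), "K" (3x3 intrinsics, pixels), "R" (3x3) and "t" (3): a world point X has camera coordinates R X + t. Camera axes: x right, y down, z forward; pixel columns grow to the right and rows downward; lengths in mm; the calibration is good to about 2 mm. A picture is of the moment at which its call begins. There is no depth.
- job.finish_job(): hands the job in; it is judged then, once.
The state is a dict: "time_s": time; "joints": joint angles; "dq": joint speeds; "tau": joint torques, N m; "eef_pos": TCP position; "ee_rot": TCP orientation; "force": force on the tool from outside, world axes, zero at the start; "wrist_torque": the same for the moment, N m; "grip_width": opening from 0.0 (shut) to 1.0 (fully open); "grip_force": force on a finger pad.
Only numpy, scipy, OpenCV 4.12 (cv2) and the standard library are available. Lean on these libraries where they do the work, as an engineer would, in place of code of your own. Each camera call takes 0.05 s, during which the arm holds its last target. There are 200 camera calls.

## Working session

There is one attempt and no reset: what is moved stays moved. The work goes in short steps, Python scripts to look and compute and a tool call to move; the robot and the scene stay as the last step left them, time stands still between calls to the robot, and variables do not carry over. Pictures are saved under pics/ and viewed, at most 10 in all, crops included, and the job is handed in when it is done.

Besides the shell and the picture viewer there is one more tool, called after "Call:" in YAML: its name, and indented under it one key for each argument. send_rows: Moves the arm, as the interface text tells. Its arguments: {"type":"object","properties":{"targets":{"type":"array","items":{"type":"number"}},"newtons":{"type":"number"}},"required":["targets"]}

```bash
mkdir -p pics; python3 - <<'E'
from rig import monitor, eyes
import cv2,pickle
print(monitor.sense())
for n in ["scene","side"]:
    c=eyes.capture(n); cv2.imwrite(f"pics/{n}0.png",c["img"][:,:,::-1]); pickle.dump(c,open(f"{n}0.pkl","wb")); print(n,c["K"],c["R"],c["t"])
E
```

```text
{'time_s': 0.0, 'joints': array([ 1.05559462e+00,  3.13474656e-01,  1.49845349e+00,  2.61917462e-05,
        1.33098556e+00, -2.23452524e-01]), 'dq': array([ 4.91180060e-04, -1.30673242e-03,  7.05322848e-05,  1.70689639e-03,
       -5.17401061e-04, -2.10007933e-04]), 'tau': array([ 1.11444660e-03, -4.12256813e+01, -2.59750307e+01, -4.18232753e-05,
        4.01591737e-03,  4.56183716e-05]), 'eef_pos': array([150.90626793, 502.57542033, 230.71628195]), 'ee_rot': array([-2.50303560e-04,  1.45360841e-01,  9.89378486e-01, -6.11396100e-04]), 'force': array([ 0.23115236,  0.7655788 , -0.29625599]), 'wrist_torque': array([0.02747711, 0.03119474, 0.02261609]), 'grip_force': 0.0, 'grip_width': 1.0035239227748036}
scene [[552.09610146   0.         319.29356909]
 [  0.         552.09610146 237.61612983]
 [  0.           0.           1.        ]] [[-0.63487035  0.77260966 -0.00373469]
 [ 0.66313862  0.5424224  -0.51577622]
 [-0.39646791 -0.32992764 -0.85671521]] [ 410.03063713 -277.1918409  1293.17030214]
side [[461.09485352   0.         324.29344957]
 [  0.         461.09485352 240.25970362]
 [  0.           0.           1.        ]] [[-0.9943484  -0.10510133  0.01499921]
 [-0.08844049  0.74186288 -0.66469372]
 [ 0.05873283 -0.66226367 -0.74696538]] [539.13929252 183.80989401 835.71134865]
```

View pics/scene0.png

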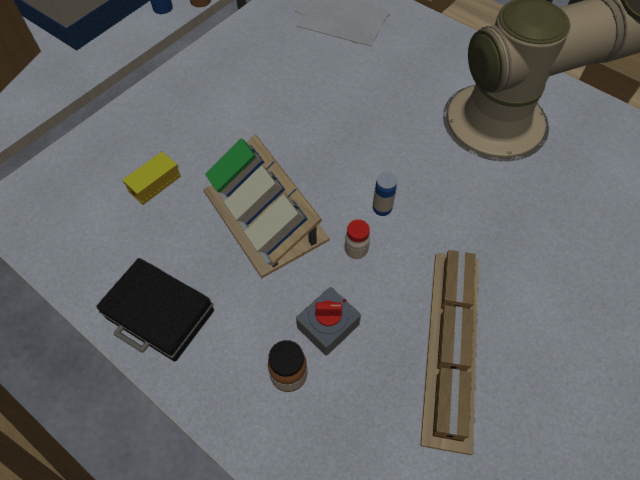

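View pics/side0.png

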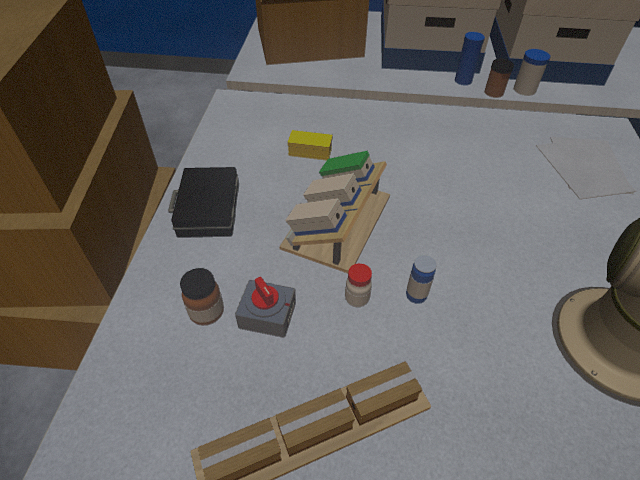

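Scene: rack with 3 cartons near (265,205), green lid at its upper left (far lane), knob at (328,312), brown row running (460,265)→(455,440). The yellow block at (152,178) is the decoy. Now enlarged composites.

```bash
python3 - <<'E'
import cv2,numpy as np
s=cv2.imread("pics/scene0.png");d=cv2.imread("pics/side0.png")
def crop(im,x0,y0,w,h,k): 
    c=cv2.resize(im[y0:y0+h,x0:x0+w],None,fx=k,fy=k,interpolation=cv2.INTER_CUBIC)
    c=cv2.convertScaleAbs(c,alpha=1.3)
    for x in range((x0+9)//10*10,x0+w,10): cv2.line(c,((x-x0)*k,0),((x-x0)*k,10 if x%50 else 25),(0,255,255),1)
    for y in range((y0+9)//10*10,y0+h,10): cv2.line(c,(0,(y-y0)*k),(10 if y%50 else 25,(y-y0)*k),(0,255,255),1)
    return c
def put(L,name):
    C=np.zeros((600,800,3),np.uint8)
    for x,y,c in L:
        c=c[:600-y,:800-x]; C[y:y+c.shape[0],x:x+c.shape[1]]=c
    cv2.imwrite(name,C)
put([(0,0,crop(s,200,130,132,150,3)),(400,0,crop(d,275,145,125,130,3)),(0,455,crop(s,293,285,70,48,3)),(400,400,crop(d,230,272,70,66,3))],"pics/c1.png")
put([(0,0,crop(s,415,245,70,210,2)),(150,0,crop(d,185,360,250,120,2)),(150,250,crop(s,295,285,70,70,5)),(505,250,crop(d,232,270,68,68,4))],"pics/c2.png")
E
```

```text
(no output)
```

View pics/c1.png

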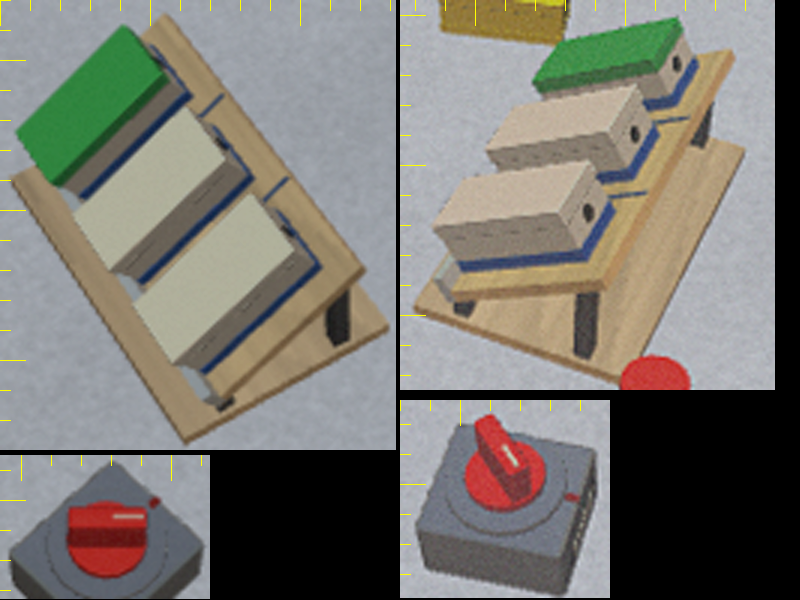

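View pics/c2.png

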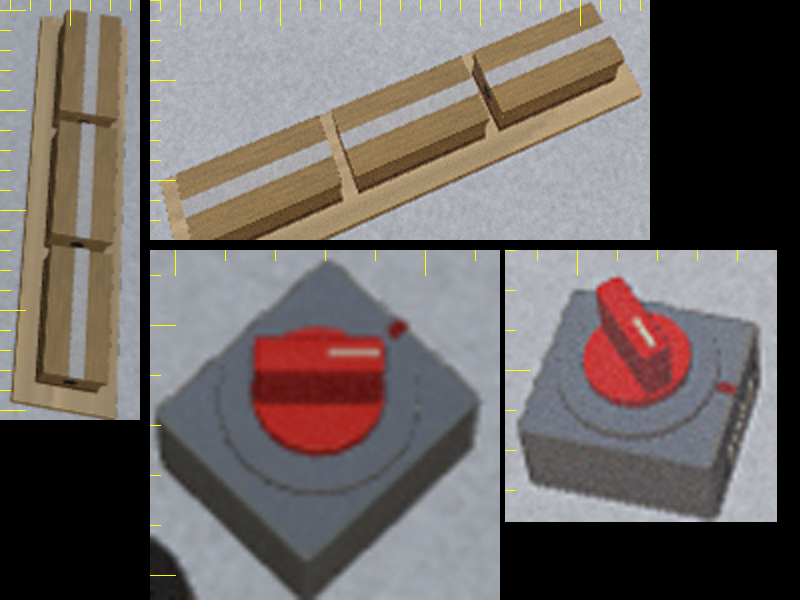

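```bash
cat > h.py <<'E'
import numpy as np,cv2,pickle
from scipy.optimize import least_squares
from scipy.spatial.transform import Rotation as Ro
def load(n): return pickle.load(open(n+".pkl","rb"))
def proj(c,X):
    p=(np.atleast_2d(X)@c["R"].T+c["t"])@c["K"].T; return p[:,:2]/p[:,2:]
def tri(obs):  # [(cam,(u,v))]
    A=[]
    for c,(u,v) in obs:
        P=c["K"]@np.c_[c["R"],c["t"]]; A+=[u*P[2]-P[0],v*P[2]-P[1]]
    A=np.array(A); return np.linalg.lstsq(A[:,:3],-A[:,3],rcond=None)[0]
def plane(c,uv,z): # pixel -> world at height z
    C=-c["R"].T@c["t"]; d=c["R"].T@np.linalg.inv(c["K"])@[uv[0],uv[1],1]; return C+d*(z-C[2])/d[2]
E
python3 - <<'E'
from h import *
np.set_printoptions(precision=1,suppress=True)
s,d=load("scene0"),load("side0")
for c in (s,d): print("cam",-c["R"].T@c["t"])
fs=lambda p:(200+p[0]/3,130+p[1]/3); fd=lambda p:(275+(p[0]-400)/3,145+p[1]/3)
D={"N":([(248,193),(297,247),(180,367),(133,293)],[(588,162),(563,212),(436,228),(452,184)]),
"M":([(191,108),(230,155),(111,271),(73,210)],[(640,85),(607,134),(487,148),(512,106)]),
"G":([(124,26),(166,72),(55,187),(16,132)],[(680,18),(660,65),(533,80),(565,40)])}
m=np.array([[53,-26,22],[53,26,22],[-53,26,22],[-53,-26,22.]])*[1,-1,1]
m[:,1]=[26,-26,-26,26]
for k,(a,b) in D.items():
    a=[fs(p) for p in a]; b=[fd(p) for p in b]
    for i in range(4): print(k,i,tri([(s,a[i]),(d,b[i])]))
    def f(q): 
        X=Ro.from_euler("ZY",[q[3],q[4]]).apply(m)+q[:3]
        return np.r_[(proj(s,X)-a).ravel(),(proj(d,X)-b).ravel()]
    r=least_squares(f,[500,-100,100,np.pi,-.5]); print(k,r.x[:3],np.degrees(r.x[3:]),"res",np.abs(r.fun).max(), "rms",r.fun.std())
g=lambda p:(295+(p[0]-150)/5,285+(p[1]-250)/5); h=lambda p:(232+(p[0]-505)/4,270+(p[1]-250)/4)
for n,a,b in [("bar tail",(253,355),(612,285)),("bar ptr",(385,355),(655,350)),("mark",(398,328),(726,388))]+[("box%d"%i,x,y) for i,(x,y) in enumerate(zip([(325,262),(480,402),(305,555),(158,412)],[(757,322),(715,468),(521,427),(578,290)]))]:
    print(n,tri([(s,g(a)),(d,h(b))]))
g=lambda p:(415+p[0]/2,245+p[1]/2)
for p in [(93,14),(87,117),(90,126),(80,240),(82,249),(72,378)]: print("strip",plane(s,g(p),56))
h=lambda p:(185+(p[0]-150)/2,360+p[1]/2)
for p in [(596,3),(473,55),(462,60),(332,112),(320,117),(172,178)]: print("side edge",plane(d,h(p),56))
E
```

```text
cam [956.8 260.2 966.4]
cam [503.3 473.8 738.3]
N 0 [ 537.6 -176.9  126. ]
N 1 [ 549.5 -126.7  128.2]
N 2 [ 636.7 -150.2   76.4]
N 3 [ 625.4 -197.7   85.2]
N [ 576.9 -160.8   83.8] [164.8 -29. ] res 3.887935522810352 rms 1.6020889817620403
M 0 [ 510.6 -249.1  129.7]
M 1 [ 526.4 -201.2  131.2]
M 2 [ 613.2 -231.4   77.2]
M 3 [ 598.5 -278.5   81.1]
M [ 551.9 -237.1   85.4] [161.6 -29. ] res 2.279432117910005 rms 0.9099234083433878
G 0 [ 486.2 -332.1  125.9]
G 1 [ 496.6 -284.9  122. ]
G 2 [ 589.4 -304.6   79.6]
G 3 [ 571.2 -361.    74.1]
G [ 525.8 -318.2   80.7] [163.7 -28.1] res 2.21532403467603 rms 1.1619067725573609
bar tail [660.    3.3  88.4]
bar ptr [633.7  40.3  95.8]
mark [607.1  27.2  53.5]
box0 [600.2 -12.3  47.8]
box1 [607.4  64.8  45.5]
box2 [693.4  53.9  48.1]
box3 [684.8 -20.8  48.2]
strip [389.6 138.2  56. ]
strip [484.  190.5  56. ]
strip [489.8 197.2  56. ]
strip [584.4 246.4  56. ]
strip [589.9 251.8  56. ]
strip [683.9 301.6  56. ]
side edge [395.6 112.7  56. ]
side edge [490.9 167.3  56. ]
side edge [499.  172.3  56. ]
side edge [591.2 222.8  56. ]
side edge [599.4 227.4  56. ]
side edge [694.8 281.   56. ]
```

```bash
cat > plan.py <<'E'
from h import *
from rig import monitor
def Rt(xdir_deg,tilt=0):
    """tool down with x at yaw; tilt about tool y (tool z = -carton z, for carton x up-slope along yaw, tilt deg)"""
    return Ro.from_euler("z",xdir_deg,degrees=True)*Ro.from_matrix(np.diag([1.,-1,-1]))*Ro.from_euler("y",-tilt if tilt else 0,degrees=True)
def state():
    s=monitor.sense(); q=s["ee_rot"]; return np.array(s["eef_pos"]),Ro.from_quat([q[1],q[2],q[3],q[0]]),s
def plan(p0,R0,p1,R1,n=None):
    w=(R0.inv()*R1).as_rotvec(degrees=True); D=np.asarray(p1,float)-p0
    n=n or int(np.ceil(max(np.linalg.norm(D)/55,np.linalg.norm(w)/9.5,1)))
    print("rows",n,"turn/row",np.round(w/n,2))
    for k in range(n):
        R=R0*Ro.from_rotvec(w*k/n,degrees=True); print("  ",np.round(w/n,1),np.round(R.inv().apply(D/n)/60,3))
E
python3 - <<'E'
from plan import *
p,R,s=state(); print(R.as_matrix().round(3)); R1=Rt(125.4)
plan(p,R,[647,21.6,230],R1)
print(Rt(163,30).as_matrix().round(2))
E
```

```text
[[-0.958  0.288 -0.001]
 [ 0.288  0.958 -0.001]
 [ 0.    -0.001 -1.   ]]
rows 13 turn/row [-0.01  0.    2.91]
   [-0.   0.   2.9] [-0.787 -0.408  0.001]
   [-0.   0.   2.9] [-0.806 -0.367  0.001]
   [-0.   0.   2.9] [-0.824 -0.326  0.001]
   [-0.   0.   2.9] [-0.839 -0.283  0.001]
   [-0.   0.   2.9] [-0.853 -0.24   0.001]
   [-0.   0.   2.9] [-0.864 -0.197  0.001]
   [-0.   0.   2.9] [-0.873 -0.153  0.001]
   [-0.   0.   2.9] [-0.879 -0.108  0.001]
   [-0.   0.   2.9] [-0.884 -0.063  0.001]
   [-0.   0.   2.9] [-0.886 -0.018  0.001]
   [-0.   0.   2.9] [-0.885  0.027  0.001]
   [-0.   0.   2.9] [-0.883  0.072  0.001]
   [-0.   0.   2.9] [-0.878  0.117  0.001]
[[-0.83  0.29  0.48]
 [ 0.25  0.96 -0.15]
 [-0.5  -0.   -0.87]]
```

Call:
send_rows:
  targets: [0,0,2.9,-0.79,-0.41,0,1,0,0,2.9,-0.81,-0.37,0,1,0,0,2.9,-0.82,-0.33,0,1,0,0,2.9,-0.84,-0.28,0,1,0,0,2.9,-0.85,-0.24,0,1]

```text
time_s: 0.72
eef_pos: [342.8, 316.2, 231.2]
ee_rot: [-0.0, 0.27, 0.963, -0.0]
force: [0.6, 0.2, -0.6]
grip_width: 1.001
grip_force: 0.0
```

Call:
send_rows:
  targets: [0,0,2.9,-0.86,-0.2,0,1,0,0,2.9,-0.87,-0.15,0,1,0,0,2.9,-0.88,-0.11,0,1,0,0,2.9,-0.88,-0.06,0,1,0,0,2.9,-0.89,-0.02,0,1]

```text
time_s: 1.35
eef_pos: [533.7, 131.6, 231.0]
ee_rot: [-0.0, 0.389, 0.921, -0.0]
force: [0.2, 1.1, -0.9]
grip_width: 1.003
grip_force: 0.0
```

Call:
send_rows:
  targets: [0,0,2.9,-0.88,0.03,0,0.2,0,0,2.9,-0.88,0.07,0,0.2,0,0,2.9,-0.88,0.12,0,0.2,0,0,0,0,0,0,0.2]

```text
time_s: 1.85
eef_pos: [648.6, 19.9, 229.3]
ee_rot: [-0.001, 0.459, 0.888, -0.0]
force: [-0.0, 1.2, 0.1]
grip_width: 0.603
grip_force: 0.0
```

```bash
sed -i 's/-tilt if tilt else 0/tilt/' plan.py; cat > look.py <<'E'
import sys,pickle,cv2
from rig import eyes,monitor
n=sys.argv[1]; c=eyes.capture(sys.argv[2] if len(sys.argv)>2 else "wrist"); pickle.dump(c,open(n+".pkl","wb"))
im=cv2.convertScaleAbs(c["img"][:,:,::-1],alpha=1.3)
im=cv2.resize(im,(800,600),interpolation=cv2.INTER_CUBIC)
cv2.imwrite(f"pics/{n}.png",im); s=monitor.sense(); print(s["eef_pos"],s["time_s"],-c["R"].T@c["t"])
E
python3 look.py w1; python3 - <<'E'
from h import *
c=load("w1"); print(proj(c,[[646.7,21.6,94],[660,3.3,94],[633.7,40.3,94],[607,27,50]]).round(0), c["K"][0])
E
```

```text
[647.65586421  21.69026652 229.91975204] 1.9 [601.01212274  87.76458079 370.80585624]
[[316. 224.]
 [317. 249.]
 [317. 198.]
 [286. 183.]] [336.58961337   0.         317.10860833]
```

View pics/w1.png

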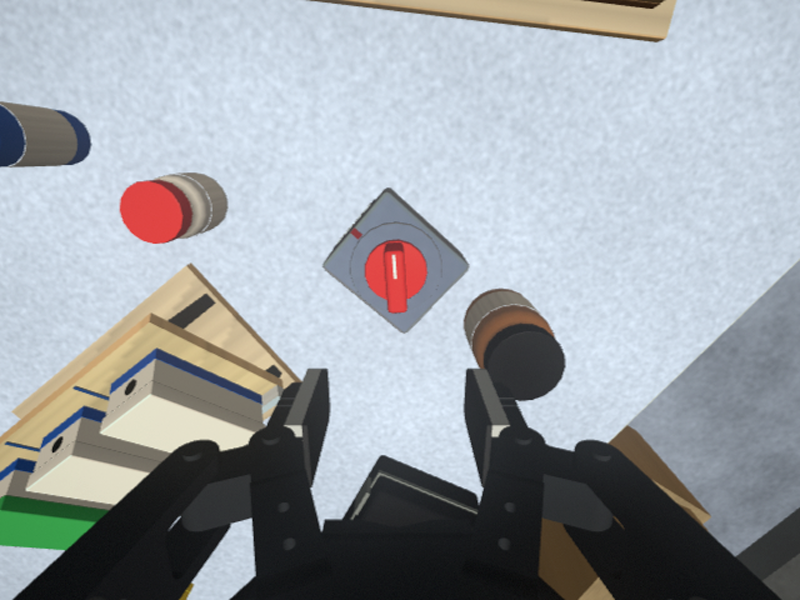

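Knob bar in the wrist view runs (397,312)→(394,246) of the enlarged picture, i.e. (316,223) in raw px – within 1 px of the prediction, mark at (356,233). Descending and gripping.

Call:
send_rows:
  targets: [0,0,0,-0.01,0,0.9,0.2,0,0,0,0,0,0.9,0.2,0,0,0,0,0,0.85,0.2,0,0,0,0,0,0,0.2,0,0,0,0,0,0,-1]
  newtons: 30

```text
time_s: 2.52
eef_pos: [648.7, 22.7, 75.0]
ee_rot: [0.002, 0.457, 0.89, 0.001]
force: [0.7, 0.4, 0.1]
grip_width: 0.404
grip_force: 0.0
```

Call:
send_rows:
  targets: [0,0,0,0,0,0,-1,0,0,0,0,0,0,-1,0,0,0,0,0,0,-1,0,0,0,0,0,0,-1]

```text
time_s: 3.02
eef_pos: [646.9, 21.1, 75.3]
ee_rot: [-0.0, 0.457, 0.889, -0.001]
force: [-15.1, -5.3, 12.2]
grip_width: 0.156
grip_force: 31.3
```

```bash
python3 - <<'E'
from h import *
c=load("w1"); P=lambda u,v,z: plane(c,(u/1.25,v/1.25),z)
a,b=P(394,246,94),P(397,312,94); print(a,b,np.degrees(np.arctan2(*(a-b)[1::-1])))
k=[P(*q,50) for q in [(388,190),(468,266),(404,332),(323,266)]]; print(np.round(k,1),np.mean(k,0))
for v in (k[0]-k[1],k[3]-k[2]): print(np.degrees(np.arctan2(v[1],v[0])))
m=P(356,233,50)-np.mean(k,0); print("mark",np.degrees(np.arctan2(m[1],m[0])))
from rig import monitor; print(monitor.sense())
E
```

```text
[632.29128096  40.25999819  94.        ] [661.09903176   3.14294043  94.        ] 127.81619704373045
[[609.4  64.4  50. ]
 [693.8  53.3  50. ]
 [685.6 -21.4  50. ]
 [601.  -12.5  50. ]] [647.44677514  20.96626328  50.        ]
172.5119994470361
174.0288822023526
mark 175.4664711036379
{'time_s': 3.025, 'joints': array([-0.14703774,  0.72480481,  1.2704055 , -0.00278549,  1.1475288 ,
       -0.76707201]), 'dq': array([-0.00111198, -0.00059491, -0.00028236, -0.00147556,  0.0001264 ,
       -0.00097666]), 'tau': array([ 3.20135482e+00, -5.02217102e+01, -2.54233432e+01,  1.69852484e+00,
       -3.21009949e+00, -1.73596636e-02]), 'eef_pos': array([646.93965876,  21.09712124,  75.34899984]), 'ee_rot': array([-1.33218936e-04,  4.57167470e-01,  8.89379539e-01, -1.38653994e-03]), 'force': array([-15.14486904,  -5.29143999,  12.23415261]), 'wrist_torque': array([-0.9848335 ,  2.2826171 ,  0.03549108]), 'grip_force': 31.254301071166992, 'grip_width': 0.15623088880420027}
```

Call:
send_rows:
  targets: [0,0,-10.5,0,0,0,-1,0,0,-10.5,0,0,0,-1,0,0,-10.5,0,0,0,-1,0,0,-10.5,0,0,0,-1,0,0,-9,0,0,0,-1]

```text
time_s: 3.65
eef_pos: [646.3, 20.2, 75.4]
ee_rot: [-0.002, 0.027, 1.0, -0.002]
force: [-15.2, -10.2, 15.6]
grip_width: 0.159
grip_force: 46.4
```

Call:
send_rows:
  targets: [0,0,0,0,0,0,-1,0,0,0,0,0,0,-1]

```text
time_s: 3.9
eef_pos: [646.7, 20.2, 75.4]
ee_rot: [-0.001, 0.03, 1.0, -0.002]
force: [-17.7, -9.5, 13.4]
grip_width: 0.157
grip_force: 43.2
```

```bash
python3 - <<'E'
from plan import *
p,R,s=state(); m=R.as_matrix(); print(np.degrees(np.arctan2(m[1,0],m[0,0])),s)
E
```

```text
176.51633134508842 {'time_s': 3.9, 'joints': array([-0.14809373,  0.72461589,  1.27061033, -0.00397473,  1.14811986,
       -1.6564585 ]), 'dq': array([ 0.00077605,  0.00113613, -0.00050879,  0.00041677, -0.00120896,
        0.00084245]), 'tau': array([  6.46808267, -49.7642827 , -25.66301286,   2.45706148,
        -3.57450642,  -0.49928248]), 'eef_pos': array([646.70327882,  20.17235581,  75.39953785]), 'ee_rot': array([-0.001082  ,  0.03039422,  0.99953596, -0.00169715]), 'force': array([-17.73990585,  -9.50323589,  13.43774629]), 'wrist_torque': array([-1.56794645,  2.66405119, -0.4829741 ]), 'grip_force': 43.208873451221734, 'grip_width': 0.15739956604014796}
```

Call:
send_rows:
  targets: [0,0,-3,0,0,0,-1,0,0,0,0,0,0,-1]

```text
time_s: 4.15
eef_pos: [646.7, 20.2, 75.5]
ee_rot: [-0.001, 0.005, 1.0, -0.001]
force: [-15.3, -9.4, 13.4]
grip_width: 0.159
grip_force: 65.7
```

```bash
python3 - <<'E'
from plan import *
np.set_printoptions(precision=1,suppress=True)
p,R,st=state(); m_=R.as_matrix(); print(np.degrees(np.arctan2(m_[1,0],m_[0,0])),st["wrist_torque"])
s,d=load("scene0"),load("side0")
print("pills",plane(s,(358,231),80),plane(d,(360,272),80),"vial",plane(s,(386,180),100),plane(d,(425,262),100),"jar",plane(s,(287,356),95))
fs=lambda p:(200+p[0]/3,130+p[1]/3); fd=lambda p:(275+(p[0]-400)/3,145+p[1]/3)
D=[([(248,193),(297,247),(180,367),(133,293)],[(588,162),(563,212),(436,228),(452,184)]),
([(191,108),(230,155),(111,271),(73,210)],[(640,85),(607,134),(487,148),(512,106)]),
([(124,26),(166,72),(55,187),(16,132)],[(680,18),(660,65),(533,80),(565,40)])]
m=np.array([[53,26,22],[53,-26,22],[-53,-26,22],[-53,26,22.]])
def pose(q,k): return Ro.from_euler("ZY",[q[3],-np.pi/6]), q[:3]+np.array([-np.sin(q[3]),np.cos(q[3]),0])*82*(k-1)
def f(q):
    o=[]
    for k,(a,b) in enumerate(D):
        Rk,t=pose(q,k); X=Rk.apply(m)+t
        o+=[(proj(s,X)-[fs(p) for p in a]).ravel(),(proj(d,X)-[fd(p) for p in b]).ravel()]
    return np.concatenate(o)
r=least_squares(f,[550,-237,84,2.85],loss="soft_l1"); print(r.x[:3],np.degrees(r.x[3]),r.fun.std())
for k in range(3):
    Rk,t=pose(r.x,k); print("NMG"[k],t)
yaw=np.degrees(r.x[3]); Rk,t=pose(r.x,0); n=Rk.apply([0,0,1]); print("normal",n)
R1=Rt(yaw,30); print(R1.as_matrix()[:,2])
up=p+[0,0,90]; plan(up,R,t+n*100,R1)
E
```

```text
179.4308950657768 [-1.6  2.7 -1.4]
pills [489.1 -33.9  80. ] [483.  -41.3  80. ] vial [371.9 -56.  100. ] [369.3 -61.8 100. ] jar [761.2  27.   95. ]
[ 551.2 -238.2   83.8] 162.1353862722445 1.3803334520850585
N [ 576.3 -160.2   83.8]
M [ 551.2 -238.2   83.8]
G [ 526.  -316.3   83.8]
normal [ 0.5 -0.2  0.9]
[-0.5  0.2 -0.9]
rows 4 turn/row [-1.2  7.4  4.2]
   [-1.2  7.4  4.2] [ 0.1 -0.8 -0. ]
   [-1.2  7.4  4.2] [ 0.  -0.8 -0. ]
   [-1.2  7.4  4.2] [-0.  -0.8 -0. ]
   [-1.2  7.4  4.2] [-0.1 -0.8 -0.1]
```

Call:
send_rows:
  targets: [0,0,3,0,0,0,-0.2,0,0,0,0,0,0,0.2,0,0,0,0,0,0,0.2,0,0,0,0,0,-0.8,0.4,0,0,0,0,0,-0.7,0.6]

```text
time_s: 4.78
eef_pos: [647.8, 22.4, 164.0]
ee_rot: [0.0, 0.029, 1.0, -0.0]
force: [0.3, 0.1, -0.2]
grip_width: 0.796
grip_force: 0.0
```

Call:
send_rows:
  targets: [-1.2,7.4,4.2,0.09,-0.82,-0.02,0.6,-1.2,7.4,4.2,0.02,-0.82,-0.03,0.6,-1.2,7.4,4.2,-0.03,-0.82,-0.05,0.6,-1.2,7.4,4.2,-0.1,-0.81,-0.06,0.6,0,0,0,0,0,0,0.6]

```text
time_s: 5.4
eef_pos: [616.4, -176.4, 162.9]
ee_rot: [-0.255, 0.175, 0.95, 0.05]
force: [-0.6, -0.3, 0.1]
grip_width: 0.798
grip_force: 0.0
```

```bash
python3 look.py w2; python3 - <<'E'
from plan import *
c=load("w2"); p,R,s=state(); print(p,R.as_matrix().round(3),s["joints"],s["force"])
m=np.array([[53,26,22],[53,-26,22],[-53,-26,22],[-53,26,22.]])
for t in [(576.3,-160.2,83.8),(551.2,-238.2,83.8),(526,-316.3,83.8)]:
    print((proj(c,Ro.from_euler("ZY",[162.1,-30],degrees=True).apply(m)+t)*1.25).round(0).tolist())
E
```

```text
[ 616.87270976 -174.07314249  164.36740762] 5.45 [ 615.91174178 -177.37268002  327.0261839 ]
[ 616.87270976 -174.07314249  164.36740762] [[-0.811  0.355 -0.465]
 [ 0.305  0.935  0.182]
 [ 0.5    0.006 -0.866]] [-0.44336641  0.9793615   0.64567736 -0.03912714  2.03837245 -1.66101404] [ 1.1216714  -0.78778814  0.72166225]
[[342.0, 226.0], [446.0, 220.0], [447.0, 405.0], [357.0, 410.0]]
[[175.0, 234.0], [281.0, 229.0], [306.0, 413.0], [215.0, 418.0]]
[[7.0, 242.0], [114.0, 237.0], [162.0, 421.0], [70.0, 426.0]]
```

View pics/w2.png

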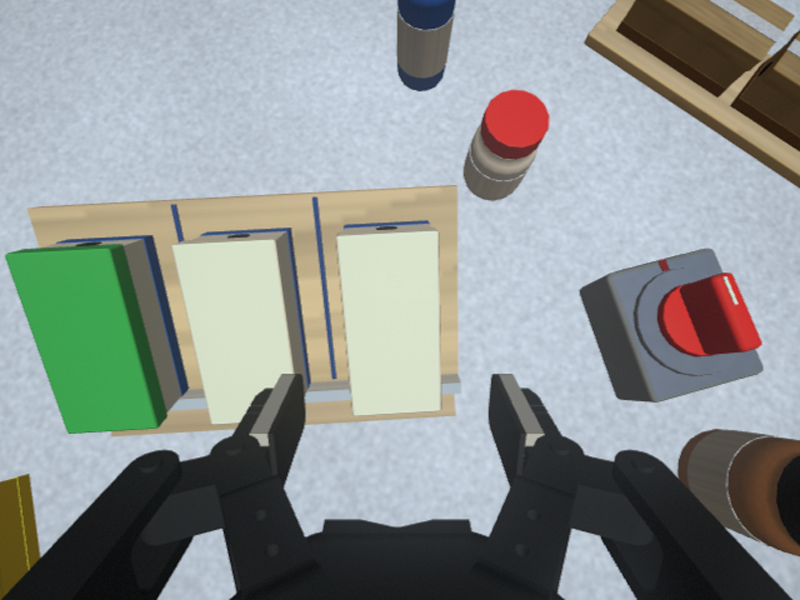

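In w2: N lid corners (338,233),(439,232),(441,410),(354,415); M lid (174,245)…(212,424); green (8,254)…(68,433), a few px below prediction. Refit.

```bash
cat > rackfit.py <<'E'
from plan import *
np.set_printoptions(precision=2,suppress=True)
s,d,w=load("scene0"),load("side0"),load("w2")
fs=lambda p:(200+p[0]/3,130+p[1]/3); fd=lambda p:(275+(p[0]-400)/3,145+p[1]/3); fw=lambda p:(p[0]/1.25,p[1]/1.25)
D=[([(248,193),(297,247),(180,367),(133,293)],[(588,162),(563,212),(436,228),(452,184)],[(338,233),(439,232),(441,410),(354,415)]),
([(191,108),(230,155),(111,271),(73,210)],[(640,85),(607,134),(487,148),(512,106)],[(174,245),(277,238),(298,418),(212,424)]),
([(124,26),(166,72),(55,187),(16,132)],[(680,18),(660,65),(533,80),(565,40)],[(8,254),(124,247),(165,427),(68,433)])]
m=np.array([[53,26,22],[53,-26,22],[-53,-26,22],[-53,26,22.]])
def pose(q,k): return Ro.from_euler("ZY",[q[3],-np.pi/6]), q[:3]+np.array([-np.sin(q[3]),np.cos(q[3]),0])*82*(k-1)
def f(q):
    o=[]
    for k,a in enumerate(D):
        Rk,t=pose(q,k); X=Rk.apply(m)+t
        for c,g,pts,wt in zip((s,d,w),(fs,fd,fw),a,(1,1,2)): o+=[wt*(proj(c,X)-[g(p) for p in pts]).ravel()]
    return np.concatenate(o)
r=least_squares(f,[550,-237,84,2.85],loss="soft_l1"); q=r.x
E
python3 - <<'E'
from rackfit import *
print(q[:3],np.degrees(q[3])); F=r.fun.reshape(3,3,8); print(F.std(axis=2)); print(F[:,2]/2)
p,R,st=state(); Rk,t=pose(q,0); n=Rk.apply([0,0,1]); print("N",t,n); R1=Rt(np.degrees(q[3]),30)
print("tool-frame offset of carton centre",R.inv().apply(t-p), "turn",(R.inv()*R1).as_rotvec(degrees=True))
E
```

```text
[ 553.43 -242.23   78.91] 162.29032666928825
[[2.15 1.91 1.99]
 [1.69 1.47 2.44]
 [1.09 1.91 6.17]]
[[-1.03  1.99  0.16 -1.53  0.59 -0.16 -0.44  0.07]
 [-0.48 -0.73  0.17  0.5   3.39  0.12  0.78 -0.41]
 [-0.04 -0.95 -8.71  0.22 -3.05 -0.33  2.33 -0.81]]
N [ 578.37 -164.11   78.91] [ 0.48 -0.15  0.87]
tool-frame offset of carton centre [-8.44 -4.87 93.76] turn [ 1.84  0.03 -2.51]
```

Call:
send_rows:
  targets: [1.8,0,-2.5,0,0,0,0.6,0,0,0,-0.14,-0.04,0.3,0.6,0,0,0,0,0,0.75,0.6,0,0,0,0,0,0.55,0.6,0,0,0,0,0,0,0.6]

```text
time_s: 6.08
eef_pos: [576.9, -160.7, 78.6]
ee_rot: [-0.256, 0.147, 0.955, 0.04]
force: [0.7, 0.4, 0.6]
grip_width: 0.802
grip_force: 0.0
```

```bash
python3 - <<'E'
from rackfit import *
p,R,st=state(); Rk,t=pose(q,0); R1=Rt(np.degrees(q[3]),30)
print(p,"off",R1.inv().apply(t-p), "turn",(R.inv()*R1).as_rotvec(degrees=True),st["force"],st["joints"])
E
```

```text
[ 576.89 -160.72   78.57] off [-1.94 -2.78 -1.51] turn [-0.07  0.    0.2 ] [0.68 0.37 0.63] [-0.44  0.93  0.96 -0.07  1.77 -1.7 ]
```

Call:
send_rows:
  targets: [0,0,0,-0.03,-0.05,0.22,0.6,0,0,0,0,0,0,0.6,0,0,0,0,0,0,-1,0,0,0,0,0,0,-1,0,0,0,0,0,0,-1]
  newtons: 45

```text
time_s: 6.7
eef_pos: [572.6, -164.0, 67.1]
ee_rot: [-0.254, 0.148, 0.955, 0.039]
force: [3.8, -0.2, 5.2]
grip_width: 0.603
grip_force: 49.4
```

Call:
send_rows:
  targets: [0,0,0,0,0,0,-1,0,0,0,0,0,0,-1]

```text
time_s: 6.95
eef_pos: [572.6, -164.0, 67.1]
ee_rot: [-0.254, 0.148, 0.955, 0.039]
force: [4.1, 0.0, 4.8]
grip_width: 0.605
grip_force: 49.5
```

```bash
python3 - <<'E'
from rackfit import *
p,R,st=state(); Rk,t=pose(q,0); R1=Rt(np.degrees(q[3]),30)
print(p,"off",R1.inv().apply(t-p), "turn",(R.inv()*R1).as_rotvec(degrees=True),st["force"],st["grip_width"]*85)
E
```

```text
[ 572.61 -163.99   67.06] off [  1.14   1.64 -13.02] turn [-0.05  0.26  0.07] [4.15 0.05 4.77] 51.44034039759818
```

Call:
send_rows:
  targets: [0,0,0,0,0,-0.4,-1,0,0,0,0,0,-0.6,-1,0,0,0,0,0,-0.6,-1]

```text
time_s: 7.32
eef_pos: [617.6, -178.4, 149.5]
ee_rot: [-0.255, 0.148, 0.955, 0.04]
force: [-0.4, -0.1, -4.5]
grip_width: 0.604
grip_force: 48.4
```

```bash
python3 - <<'E'
from plan import *
p,R,st=state(); print(p,st["force"],st["grip_width"]*85)
plan(p,R,[586,248,165],Rt(209,0),9)
E
```

```text
[ 617.63957507 -178.42898096  149.50810994] [-0.44246953 -0.10333621 -4.48594834] 51.309004219890895
rows 9 turn/row [ 1.35 -3.14 -5.06]
   [ 1.4 -3.1 -5.1] [0.27  0.735 0.122]
   [ 1.4 -3.1 -5.1] [0.21  0.759 0.092]
   [ 1.4 -3.1 -5.1] [0.146 0.776 0.064]
   [ 1.4 -3.1 -5.1] [0.08  0.787 0.039]
   [ 1.4 -3.1 -5.1] [0.012 0.792 0.018]
   [ 1.4 -3.1 -5.1] [-0.058  0.79   0.   ]
   [ 1.4 -3.1 -5.1] [-0.128  0.782 -0.013]
   [ 1.4 -3.1 -5.1] [-0.197  0.767 -0.023]
   [ 1.4 -3.1 -5.1] [-0.265  0.746 -0.028]
```

Call:
send_rows:
  targets: [1.4,-3.1,-5.1,0.27,0.73,0.12,-1,1.4,-3.1,-5.1,0.21,0.76,0.09,-1,1.4,-3.1,-5.1,0.15,0.78,0.06,-1,1.4,-3.1,-5.1,0.08,0.79,0.04,-1,1.3,-3.1,-5.1,0.01,0.79,0.02,-1]

```text
time_s: 7.95
eef_pos: [598.8, 60.2, 157.4]
ee_rot: [-0.118, -0.079, 0.99, 0.017]
force: [0.3, 0.3, -4.3]
grip_width: 0.597
grip_force: 48.5
```

Call:
send_rows:
  targets: [1.3,-3.1,-5.1,-0.06,0.79,0,-1,1.3,-3.2,-5,-0.13,0.78,-0.01,-1,1.3,-3.2,-5,-0.2,0.77,-0.02,-1,1.3,-3.2,-5,-0.26,0.75,-0.03,-1,0,0,0,0,0,0,-1]

```text
time_s: 8.57
eef_pos: [582.9, 251.2, 164.2]
ee_rot: [-0.001, -0.254, 0.967, 0.002]
force: [1.4, -1.1, -3.5]
grip_width: 0.605
grip_force: 48.7
```

```bash
python3 look.py w3; python3 - <<'E'
from plan import *
p,R,st=state(); print(p,R.as_matrix().round(3),st["force"])
c=load("w3"); o=np.array([535,220,56]); e=np.array([.8746,.4848,0]); n=np.array([-.4848,.8746,0])
for k in (-1,0,1): print((proj(c,[o+e*(116*k+a*53)+n*b*26 for a,b in ((-1,-1),(-1,1),(1,1),(1,-1))])*1.25).round(0).tolist())
E
```

```text
[583.57833776 249.29687321 164.06047524] 8.625 [510.93033022 209.33947722 305.65570705]
[583.57833776 249.29687321 164.06047524] [[-0.873 -0.488 -0.004]
 [-0.488  0.873  0.002]
 [ 0.002  0.004 -1.   ]] [ 0.29202237 -1.35990969 -4.73774532]
[[333.0, -179.0], [448.0, -178.0], [439.0, 83.0], [342.0, 82.0]]
[[342.0, 103.0], [438.0, 104.0], [432.0, 290.0], [348.0, 290.0]]
[[349.0, 305.0], [431.0, 305.0], [426.0, 446.0], [353.0, 445.0]]
```

View pics/w3.png

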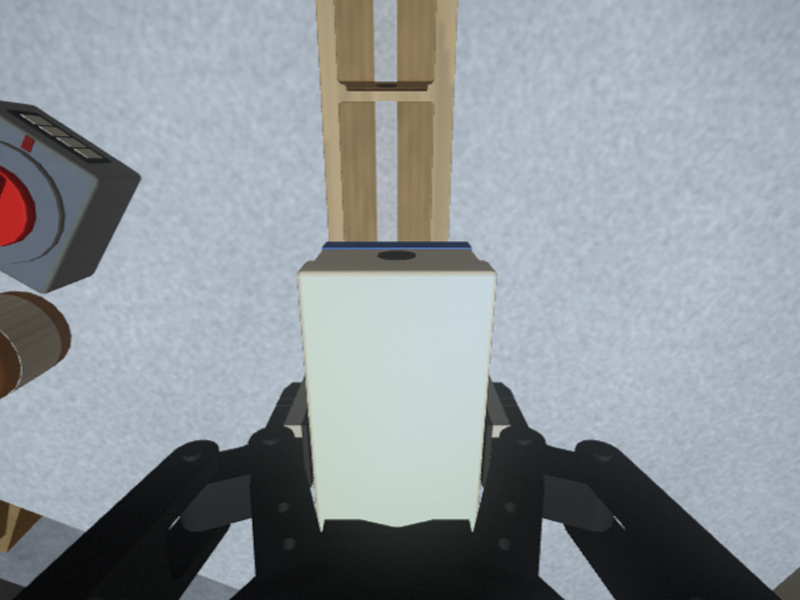

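w3 shows the 1–2 joint at v≈82–101, carton 2's lid from (339,101) to (434,101), strip centre u≈386; held carton lid near edge (298,272)–(495,272), foot edge (323,243)–(470,243). Refit row and held-carton offset.

```bash
cat > rowfit.py <<'E'
from plan import *
np.set_printoptions(precision=2,suppress=True)
s,d,w=load("scene0"),load("side0"),load("w3")
gs=lambda p:(415+p[0]/2,245+p[1]/2); gd=lambda p:(185+(p[0]-150)/2,360+p[1]/2); gw=lambda p:(p[0]/1.25,p[1]/1.25)
xs=[-169,-63,-53,53,63,169]
obs=[(s,gs(p),(x,0),1) for p,x in zip([(93,14),(87,117),(90,126),(80,240),(82,249),(72,378)],xs)]
obs+=[(d,gd(p),(x,-26),1) for p,x in zip([(596,3),(473,55),(462,60),(332,112),(320,117),(172,178)],xs)]
obs+=[(w,gw(p),x,2) for p,x in [((339,101),(-53,-26)),((434,101),(-53,26)),((336,82),(-63,-26)),((434,82),(-63,26))]]
def frame(q): e=np.array([np.cos(q[3]),np.sin(q[3]),0]); return q[:3],e,np.array([-e[1],e[0],0])
def f(q):
    o,e,n=frame(q); return np.concatenate([wt*(proj(c,o+e*x+n*y)[0]-uv) for c,uv,(x,y),wt in obs])
r=least_squares(f,[535,220,56,.506],loss="soft_l1"); o,e,n=frame(r.x); yaw=np.degrees(r.x[3])
E
python3 - <<'E'
from rowfit import *
print("row centre, lid z",o,yaw,"res",r.fun.reshape(-1,2))
p,R,st=state(); u=lambda a,b,z: R.inv().apply(plane(w,(a/1.25,b/1.25),z)-p)
print("lid near edge",u(298,272,195),u(495,272,195),"foot",u(323,243,155),u(470,243,155))
t=o+e*58; print("seat far",t,"tool off",R.inv().apply(t-p),"turn",(R.inv()*Rt(yaw+180)).as_rotvec(degrees=True))
E
```

```text
row centre, lid z [534.63 217.97  51.3 ] 29.615145638767515 res [[-1.66 -0.52]
 [-1.06 -1.72]
 [-2.8  -1.19]
 [-0.5  -1.55]
 [-1.78 -0.37]
 [ 0.16 -0.63]
 [-3.53  0.55]
 [-1.18 -0.74]
 [-1.51 -0.81]
 [-1.2   0.21]
 [-1.59  0.38]
 [ 1.37 -0.45]
 [ 0.41  1.35]
 [-0.4   0.7 ]
 [ 3.79 -0.65]
 [ 0.32 -1.29]]
lid near edge [ 52.99 -25.47 -30.94] [ 53.07  28.09 -30.73] foot [ 52.93 -25.26   9.07] [53.03 27.93  9.27]
seat far [585.05 246.64  51.3 ] tool off [ -0.2   -3.47 112.75] turn [ 0.22 -0.11 -0.41]
```

Call:
send_rows:
  targets: [0.2,-0.1,-0.4,0,-0.07,0.5,-1,0,0,0,0,0,0.55,-1,0,0,0,0,0,0.35,-1,0,0,0,0,0,0.1,-1,0,0,0,0,0,0,-1]

```text
time_s: 9.25
eef_pos: [587.1, 244.1, 75.0]
ee_rot: [0.001, -0.254, 0.967, 0.0]
force: [0.1, 0.1, -3.2]
grip_width: 0.601
grip_force: 48.7
```

Call:
send_rows:
  targets: [0,0,0,0,0,0.03,-1,0,0,0,0,0,0.03,-1,0,0,0,0,0,0,-1]

```text
time_s: 9.62
eef_pos: [586.8, 244.8, 71.5]
ee_rot: [0.001, -0.255, 0.967, 0.0]
force: [-0.4, 0.1, -5.3]
grip_width: 0.608
grip_force: 48.7
```

Call:
send_rows:
  targets: [0,0,0,0,0,0.03,-1,0,0,0,0,0,0.03,-1,0,0,0,0,0,0,-1]

```text
time_s: 10.0
eef_pos: [586.7, 244.8, 67.5]
ee_rot: [0.001, -0.254, 0.967, 0.0]
force: [0.3, 0.7, -3.8]
grip_width: 0.605
grip_force: 48.7
```

Call:
send_rows:
  targets: [0,0,0,0,0,0.03,-1,0,0,0,0,0,0,-1]

```text
time_s: 10.25
eef_pos: [586.7, 244.8, 65.8]
ee_rot: [0.001, -0.254, 0.967, 0.0]
force: [0.4, 0.0, -4.7]
grip_width: 0.604
grip_force: 48.7
```

Call:
send_rows:
  targets: [0,0,0,0,0,0.02,-1,0,0,0,0,0,0,-1]

```text
time_s: 10.5
eef_pos: [586.8, 244.8, 64.6]
ee_rot: [0.001, -0.254, 0.967, 0.0]
force: [-0.5, -0.4, -4.3]
grip_width: 0.601
grip_force: 48.7
```

Call:
send_rows:
  targets: [0,0,0,0,0,0.02,-1,0,0,0,0,0,0,-1]

```text
time_s: 10.75
eef_pos: [586.8, 244.8, 63.4]
ee_rot: [0.001, -0.254, 0.967, 0.0]
force: [-0.7, -0.2, -4.3]
grip_width: 0.605
grip_force: 48.7
```

Call:
send_rows:
  targets: [0,0,0,0,0,0.02,-1,0,0,0,0,0,0,-1]

```text
time_s: 11.0
eef_pos: [586.8, 244.8, 62.2]
ee_rot: [0.001, -0.254, 0.967, 0.0]
force: [-0.5, -0.8, -4.6]
grip_width: 0.604
grip_force: 48.7
```

Call:
send_rows:
  targets: [0,0,0,0,0,0.02,-1,0,0,0,0,0,0,-1]

```text
time_s: 11.25
eef_pos: [586.9, 244.8, 61.8]
ee_rot: [0.001, -0.255, 0.967, 0.0]
force: [-3.4, -0.1, 2.0]
grip_width: 0.605
grip_force: 49.4
```

Call:
send_rows:
  targets: [0,0,0,0,0,0,0.35,0,0,0,0,0,0,0.6,0,0,0,0,0,0,0.6,0,0,0,0,0,-0.4,0.6,0,0,0,0,0,-0.8,0.6]

```text
time_s: 11.88
eef_pos: [585.8, 244.5, 132.2]
ee_rot: [-0.001, -0.254, 0.967, 0.0]
force: [0.4, 0.0, 0.1]
grip_width: 0.796
grip_force: 0.0
```

```bash
python3 - <<'E'
from rackfit import *
q[2]+=3
p,R,st=state(); R1=Rt(np.degrees(q[3]),30); Rk,t=pose(q,1); nn=Rk.apply([0,0,1]); print(p,"M",t,"hover",t+nn*75)
p1=p+[0,0,40]
plan(p1,R,t+nn*75+[0,0,0],R1,11)
E
```

```text
[585.8  244.5  132.25] M [ 553.43 -242.23   81.91] hover [ 589.15 -253.63  146.86]
rows 11 turn/row [-1.12  2.56  4.19]
   [-1.1  2.6  4.2] [ 0.37 -0.66  0.04]
   [-1.1  2.6  4.2] [ 0.32 -0.69  0.04]
   [-1.1  2.6  4.2] [ 0.26 -0.71  0.04]
   [-1.1  2.6  4.2] [ 0.21 -0.72  0.04]
   [-1.1  2.6  4.2] [ 0.15 -0.74  0.03]
   [-1.1  2.6  4.2] [ 0.1  -0.75  0.02]
   [-1.1  2.6  4.2] [ 0.04 -0.75  0.01]
   [-1.1  2.6  4.2] [-0.01 -0.76 -0.01]
   [-1.1  2.6  4.2] [-0.07 -0.75 -0.02]
   [-1.1  2.6  4.2] [-0.12 -0.74 -0.04]
   [-1.1  2.6  4.2] [-0.17 -0.73 -0.06]
```

Call:
send_rows:
  targets: [0,0,0,0,0,-0.7,0.6,-1.1,2.6,4.2,0.37,-0.66,0.04,0.6,-1.1,2.6,4.2,0.32,-0.69,0.04,0.6,-1.1,2.6,4.2,0.26,-0.71,0.04,0.6,-1.1,2.6,4.2,0.21,-0.72,0.04,0.6]

```text
time_s: 12.5
eef_pos: [587.6, 61.9, 165.7]
ee_rot: [-0.097, -0.108, 0.989, 0.015]
force: [0.0, -0.6, 0.4]
grip_width: 0.801
grip_force: 0.0
```

Call:
send_rows:
  targets: [-1.1,2.6,4.2,0.15,-0.74,0.03,0.6,-1.1,2.6,4.2,0.1,-0.75,0.02,0.6,-1.1,2.6,4.2,0.04,-0.75,0.01,0.6,-1.1,2.5,4.2,-0.01,-0.76,-0.01,0.6,-1.1,2.5,4.2,-0.07,-0.75,-0.02,0.6]

```text
time_s: 13.12
eef_pos: [589.4, -164.5, 154.9]
ee_rot: [-0.212, 0.077, 0.974, 0.031]
force: [0.7, 0.4, 0.8]
grip_width: 0.798
grip_force: 0.0
```

Call:
send_rows:
  targets: [-1.2,2.5,4.2,-0.12,-0.74,-0.04,0.6,-1.2,2.5,4.1,-0.17,-0.73,-0.06,0.6,0,0,0,0,0,0,0.6,0,0,0,0,0,0,0.6]

```text
time_s: 13.62
eef_pos: [590.1, -252.6, 150.5]
ee_rot: [-0.253, 0.149, 0.955, 0.04]
force: [-0.5, -0.6, -0.4]
grip_width: 0.802
grip_force: 0.0
```

```bash
python3 look.py s4 scene; python3 look.py w4;  python3 - <<'E'
from rackfit import *
q[2]+=3
p,R,st=state(); Rk,t=pose(q,1); R1=Rt(np.degrees(q[3]),30)
print(p,"off",R1.inv().apply(t-p), "turn",(R.inv()*R1).as_rotvec(degrees=True),st["joints"])
import cv2
a=cv2.imread("pics/w4.png"); b=cv2.imread("pics/s4.png")
C=np.zeros((600,800,3),np.uint8); C[:450,:600]=cv2.resize(a,(600,450)); x=b[300:580,490:650]; C[40:600,600:800]=cv2.resize(x,(320,560))[:,60:260]
C[450:600,0:600]=0; cv2.imwrite("pics/c4.png",C)
E
```

```text
[ 590.19217924 -252.14521592  150.97605503] 13.675 [956.83343699 260.21406368 966.44104077]
[ 590.28030097 -251.94160024  151.20663853] 13.725 [ 588.79223843 -251.98629477  315.03051835]
[ 590.28 -251.94  151.21] off [-1.69 -1.96 79.05] turn [-0.02  0.32  0.06] [-0.54  0.99  0.67 -0.12  1.99 -1.82]
```

View pics/c4.png

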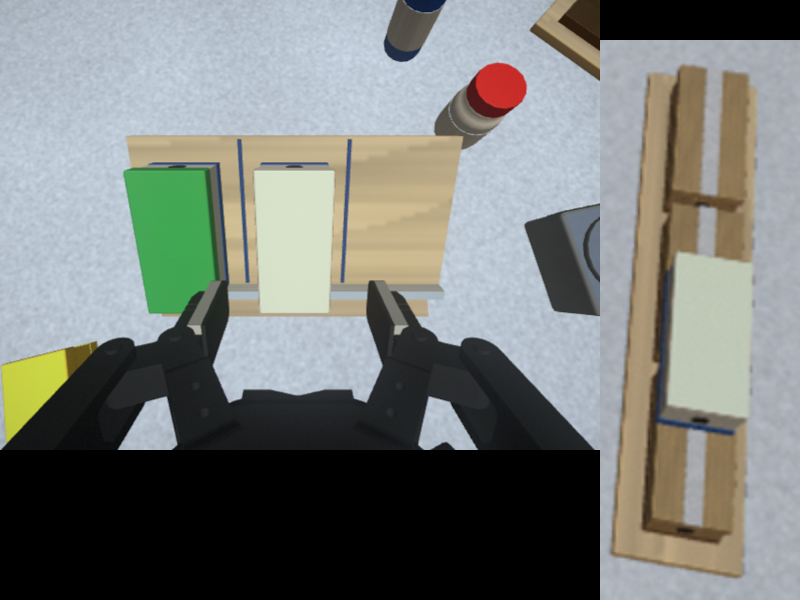

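c4: M lid (255,169)–(334,169)–(328,313)–(262,314), centred under the fingers to ~2 mm; first carton sits squarely over the 2–3 joint. Grasp M.

Call:
send_rows:
  targets: [0,0.3,0,-0.03,-0.04,0.5,0.6,0,0,0,0,0,0.6,0.6,0,0,0,0,0,0.45,0.6,0,0,0,0,0,0,0.6,0,0,0,0,0,0,-1]
  newtons: 45

```text
time_s: 14.35
eef_pos: [547.6, -241.6, 70.8]
ee_rot: [-0.255, 0.149, 0.955, 0.039]
force: [7.5, -2.5, 16.0]
grip_width: 0.606
grip_force: 18.0
```

Call:
send_rows:
  targets: [0,0,0,0,0,0,-1,0,0,0,0,0,0,-1,0,0,0,0,0,0,-1,0,0,0,0,0,0,-1]

```text
time_s: 14.85
eef_pos: [547.6, -241.7, 70.9]
ee_rot: [-0.255, 0.149, 0.955, 0.04]
force: [1.0, 1.7, 6.6]
grip_width: 0.603
grip_force: 49.7
```

Call:
send_rows:
  targets: [0,0,0,0,0,-0.4,-1,0,0,0,0,0,-0.6,-1,0,0,0,0,0,-0.6,-1]

```text
time_s: 15.22
eef_pos: [592.9, -256.5, 153.3]
ee_rot: [-0.256, 0.149, 0.954, 0.04]
force: [0.3, -0.4, -4.7]
grip_width: 0.602
grip_force: 49.0
```

```bash
python3 - <<'E'
from plan import *
p,R,st=state(); print(p,st["force"],st["grip_width"]*85)
e=np.array([np.cos(np.radians(29.5)),np.sin(np.radians(29.5)),0])
t=np.array([586.3,245.2,165])-116*e; print(t)
plan(p,R,t,Rt(209.5,0),10)
E
```

```text
[ 592.92007625 -256.51358049  153.25729783] [ 0.28937967 -0.39842627 -4.68722054] 51.155178549381056
[485.33873927 188.07886703 165.        ]
rows 10 turn/row [ 1.24 -2.83 -4.61]
   [ 1.2 -2.8 -4.6] [0.353 0.651 0.181]
   [ 1.2 -2.8 -4.6] [0.308 0.681 0.151]
   [ 1.2 -2.8 -4.6] [0.259 0.707 0.122]
   [ 1.2 -2.8 -4.6] [0.206 0.728 0.095]
   [ 1.2 -2.8 -4.6] [0.151 0.744 0.07 ]
   [ 1.2 -2.8 -4.6] [0.093 0.755 0.048]
   [ 1.2 -2.8 -4.6] [0.034 0.761 0.028]
   [ 1.2 -2.8 -4.6] [-0.026  0.762  0.012]
   [ 1.2 -2.8 -4.6] [-0.087  0.758 -0.002]
   [ 1.2 -2.8 -4.6] [-0.148  0.748 -0.012]
```

Call:
send_rows:
  targets: [1.2,-2.8,-4.6,0.35,0.65,0.18,-1,1.2,-2.8,-4.6,0.31,0.68,0.15,-1,1.2,-2.8,-4.6,0.26,0.71,0.12,-1,1.2,-2.8,-4.6,0.21,0.73,0.1,-1,1.2,-2.8,-4.6,0.15,0.74,0.07,-1]

```text
time_s: 15.85
eef_pos: [538.3, -32.7, 158.7]
ee_rot: [-0.132, -0.055, 0.99, 0.022]
force: [1.0, 0.8, -3.5]
grip_width: 0.604
grip_force: 49.1
```

Call:
send_rows:
  targets: [1.3,-2.8,-4.6,0.09,0.76,0.05,-1,1.3,-2.8,-4.6,0.03,0.76,0.03,-1,1.3,-2.8,-4.6,-0.03,0.76,0.01,-1,1.3,-2.9,-4.6,-0.09,0.76,0,-1,1.2,-2.9,-4.7,-0.15,0.75,-0.01,-1]

```text
time_s: 16.48
eef_pos: [485.7, 190.3, 164.5]
ee_rot: [0.001, -0.255, 0.967, -0.0]
force: [0.9, 0.5, -4.0]
grip_width: 0.602
grip_force: 49.1
```

Call:
send_rows:
  targets: [0,0,0,0,0,0.2,-1,0,0,0,0,0,0,-1]

```text
time_s: 16.73
eef_pos: [485.7, 188.5, 151.3]
ee_rot: [-0.001, -0.254, 0.967, -0.0]
force: [0.2, -0.2, -4.2]
grip_width: 0.605
grip_force: 49.1
```

```bash
python3 look.py w5; python3 look.py d5 side; python3 - <<'E'
from plan import *
import cv2
p,R,st=state(); print(p,"off to seat near",R.inv().apply(np.array([485.3,188.1,62])-p),"turn",(R.inv()*Rt(209.5)).as_rotvec(degrees=True),st["force"])
a=cv2.imread("pics/w5.png"); b=load("d5")["img"][:,:,::-1]
C=np.zeros((600,800,3),np.uint8); C[:300,:400]=cv2.resize(a,(400,300)); x=b[290:480,160:430]; C[:,400:]=0
C[300:600,:]=0; C[30:600,:][:0]; y=cv2.resize(x,None,fx=1.57,fy=1.57); C[300:300+y.shape[0],:y.shape[1]]=y
z=cv2.resize(a[150:500,200:600],(400,350)); C[:350,400:]=z
cv2.imwrite("pics/c5.png",C)
E
```

```text
[486.22710068 188.14209804 151.80018346] 16.775 [413.7874247  147.10747102 292.93353209]
[486.51368207 187.9846734  152.09003367] 16.825 [503.26483274 473.76378504 738.33806365]
[486.51368207 187.9846734  152.09003367] off to seat near [ 0.90516073  0.67644723 90.09119599] turn [ 0.01210841 -0.06118997 -0.15248551] [-0.02266966 -0.98378576 -4.04384925]
```

View pics/c5.png

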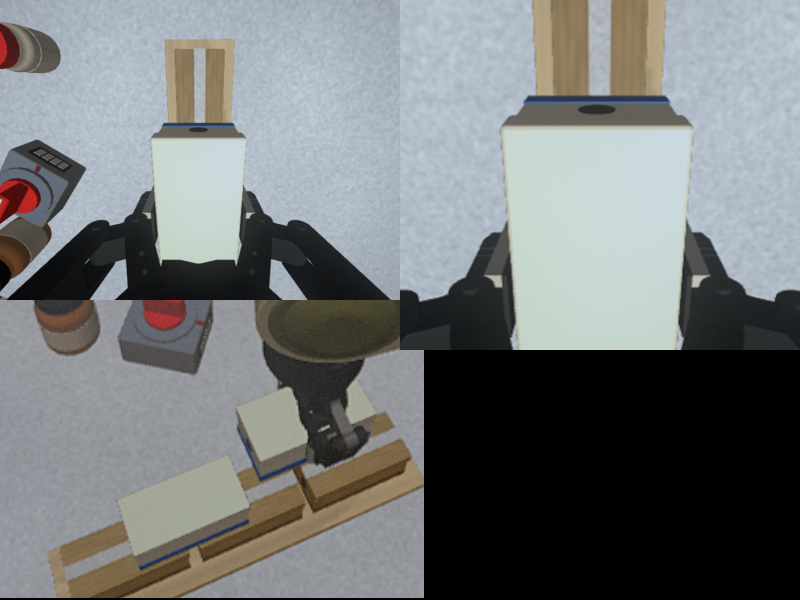

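Call:
send_rows:
  targets: [0,0,0,0.04,0.01,0.5,-1,0,0,0,0,0,0.5,-1,0,0,0,0,0,0.3,-1,0,0,0,0,0,0.05,-1,0,0,0,0,0,0,-1]

```text
time_s: 17.45
eef_pos: [484.2, 187.8, 71.7]
ee_rot: [0.0, -0.254, 0.967, -0.0]
force: [-0.0, 0.3, -4.0]
grip_width: 0.6
grip_force: 49.0
```

Call:
send_rows:
  targets: [0,0,0,0,0,0.02,-1,0,0,0,0,0,0,-1]

```text
time_s: 17.7
eef_pos: [483.8, 188.2, 70.4]
ee_rot: [0.0, -0.254, 0.967, 0.0]
force: [0.2, 0.1, -3.2]
grip_width: 0.6
grip_force: 49.0
```

Call:
send_rows:
  targets: [0,0,0,0,0,0.02,-1,0,0,0,0,0,0,-1]

```text
time_s: 17.95
eef_pos: [483.5, 188.2, 68.7]
ee_rot: [-0.0, -0.254, 0.967, 0.0]
force: [0.9, 0.1, -4.0]
grip_width: 0.603
grip_force: 49.0
```

Call:
send_rows:
  targets: [0,0,0,0,0,0.02,-1,0,0,0,0,0,0,-1]

```text
time_s: 18.2
eef_pos: [483.5, 188.1, 67.4]
ee_rot: [-0.0, -0.254, 0.967, 0.0]
force: [-0.1, 0.0, -3.6]
grip_width: 0.603
grip_force: 49.0
```

Call:
send_rows:
  targets: [0,0,0,0,0,0.02,-1,0,0,0,0,0,0,-1]

```text
time_s: 18.45
eef_pos: [483.5, 188.1, 66.2]
ee_rot: [-0.0, -0.254, 0.967, 0.0]
force: [0.5, -0.3, -3.2]
grip_width: 0.602
grip_force: 49.0
```

Call:
send_rows:
  targets: [0,0,0,0,0,0.02,-1,0,0,0,0,0,0,-1]

```text
time_s: 18.7
eef_pos: [483.6, 188.1, 65.1]
ee_rot: [-0.0, -0.254, 0.967, 0.0]
force: [-0.0, -0.2, -4.1]
grip_width: 0.605
grip_force: 49.4
```

Call:
send_rows:
  targets: [0,0,0,0,0,0.01,-1,0,0,0,0,0,0,-1]

```text
time_s: 18.95
eef_pos: [483.5, 188.1, 64.9]
ee_rot: [-0.0, -0.254, 0.967, 0.0]
force: [-4.1, -1.5, 3.7]
grip_width: 0.6
grip_force: 50.0
```

Call:
send_rows:
  targets: [0,0,0,0,0,0,0.35,0,0,0,0,0,0,0.6,0,0,0,0,0,0,0.6,0,0,0,0,0,-0.4,0.6,0,0,0,0,0,-0.8,0.6]

```text
time_s: 19.58
eef_pos: [482.7, 188.0, 136.0]
ee_rot: [-0.002, -0.254, 0.967, 0.0]
force: [1.1, 0.2, -0.2]
grip_width: 0.8
grip_force: 0.0
```

```bash
python3 - <<'E'
from rackfit import *
q[2]+=3
p,R,st=state(); R1=Rt(np.degrees(q[3]),30); Rk,t=pose(q,2); nn=Rk.apply([0,0,1]); print(p,"G",t,"hover",t+nn*80)
plan(p+[0,0,40],R,t+nn*80,R1,12)
E
```

```text
[482.71 187.98 136.03] G [ 528.48 -320.34   81.91] hover [ 566.59 -332.51  151.19]
rows 12 turn/row [-1.03  2.33  3.84]
   [-1.   2.3  3.8] [ 0.25 -0.69  0.03]
   [-1.   2.3  3.8] [ 0.21 -0.7   0.03]
   [-1.   2.3  3.8] [ 0.16 -0.72  0.03]
   [-1.   2.3  3.8] [ 0.11 -0.72  0.02]
   [-1.   2.3  3.8] [ 0.06 -0.73  0.01]
   [-1.   2.3  3.8] [ 0.01 -0.73 -0.  ]
   [-1.   2.3  3.8] [-0.04 -0.73 -0.02]
   [-1.   2.3  3.8] [-0.09 -0.73 -0.03]
   [-1.   2.3  3.8] [-0.13 -0.72 -0.05]
   [-1.   2.3  3.8] [-0.18 -0.71 -0.07]
   [-1.   2.3  3.8] [-0.22 -0.69 -0.09]
   [-1.   2.3  3.8] [-0.26 -0.67 -0.11]
```

Call:
send_rows:
  targets: [0,0,0,0,0,-0.7,0.6,-1,2.3,3.8,0.25,-0.69,0.03,0.6,-1,2.3,3.8,0.21,-0.7,0.03,0.6,-1,2.3,3.8,0.16,-0.72,0.03,0.6,-1,2.3,3.8,0.11,-0.72,0.02,0.6]

```text
time_s: 20.2
eef_pos: [511.6, 13.2, 170.3]
ee_rot: [-0.087, -0.122, 0.989, 0.013]
force: [0.2, -0.2, 0.6]
grip_width: 0.802
grip_force: 0.0
```

Call:
send_rows:
  targets: [-1,2.3,3.8,0.06,-0.73,0.01,0.6,-1,2.3,3.8,0.01,-0.73,0,0.6,-1,2.3,3.8,-0.04,-0.73,-0.02,0.6,-1,2.4,3.9,-0.09,-0.73,-0.03,0.6,-1.1,2.4,3.9,-0.13,-0.72,-0.05,0.6]

```text
time_s: 20.82
eef_pos: [547.2, -203.5, 160.1]
ee_rot: [-0.193, 0.048, 0.98, 0.03]
force: [0.3, -0.8, 0.8]
grip_width: 0.799
grip_force: 0.0
```

Call:
send_rows:
  targets: [-1.1,2.4,3.9,-0.18,-0.71,-0.07,0.6,-1.1,2.4,3.9,-0.22,-0.69,-0.09,0.6,-1.1,2.4,3.9,-0.26,-0.67,-0.11,0.6,0,0,0,0,0,0,0.6,0,0,0,0,0,0,0.6]

```text
time_s: 21.45
eef_pos: [568.0, -331.4, 154.0]
ee_rot: [-0.254, 0.149, 0.955, 0.041]
force: [-0.3, 1.1, 0.6]
grip_width: 0.799
grip_force: 0.0
```

```bash
python3 look.py w6;  python3 look.py s6 scene; python3 look.py d6 side; python3 - <<'E'
from rackfit import *
import cv2
q[2]+=3
p,R,st=state(); Rk,t=pose(q,2); R1=Rt(np.degrees(q[3]),30)
print(p,"off",R1.inv().apply(t-p), "turn",(R.inv()*R1).as_rotvec(degrees=True),st["joints"])
a=cv2.imread("pics/w6.png"); b=load("s6")["img"][:,:,::-1]; d=load("d6")["img"][:,:,::-1]
C=np.zeros((600,800,3),np.uint8); C[:300,:400]=a[100:400,100:500]
C[:,400:]=0; x=cv2.resize(b[240:450,410:490],None,fx=2.8,fy=2.8); C[:x.shape[0],500:500+x.shape[1]]=x
y=cv2.resize(d[350:480,180:435],None,fx=1.9,fy=1.9); C[310:310+y.shape[0],:y.shape[1]]=y
cv2.imwrite("pics/c6.png",C)
E
```

```text
[ 568.14012337 -330.92048235  154.82605655] 21.5 [ 566.90091588 -331.76221315  318.09196092]
[ 568.21026616 -330.7535632   155.24557588] 21.55 [956.83343699 260.21406368 966.44104077]
[ 568.22174861 -330.77699529  155.42036637] 21.6 [503.26483274 473.76378504 738.33806365]
[ 568.22 -330.78  155.42] off [-1.22 -2.15 84.18] turn [0.14 0.21 0.03] [-0.64  1.03  0.56 -0.18  2.03 -1.94]
```

View pics/c6.png

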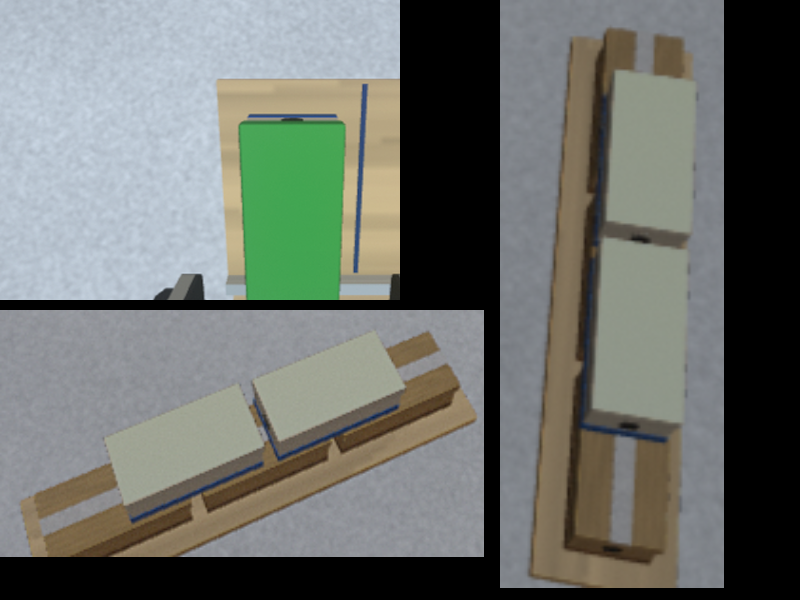

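Both second-course cartons sit squarely over the joints with a gap between; green lid (240–345 at the top edge in crop) is centred within ~2 mm. Grasp green.

Call:
send_rows:
  targets: [0.1,0.2,0,-0.02,-0.04,0.55,0.6,0,0,0,0,0,0.65,0.6,0,0,0,0,0,0.45,0.6,0,0,0,0,0,0,0.6,0,0,0,0,0,0,-1]
  newtons: 45

```text
time_s: 22.22
eef_pos: [522.1, -319.3, 69.7]
ee_rot: [-0.255, 0.149, 0.955, 0.04]
force: [11.9, 8.1, 19.3]
grip_width: 0.605
grip_force: 20.5
```

Call:
send_rows:
  targets: [0,0,0,0,0,0,-1,0,0,0,0,0,0,-1,0,0,0,0,0,0,-1,0,0,0,0,0,0,-1]

```text
time_s: 22.72
eef_pos: [522.2, -319.2, 69.8]
ee_rot: [-0.255, 0.149, 0.955, 0.04]
force: [2.0, 2.0, 7.1]
grip_width: 0.604
grip_force: 49.3
```

Call:
send_rows:
  targets: [0,0,0,0,0,-0.4,-1,0,0,0,0,0,-0.6,-1,0,0,0,0,0,-0.6,-1]

```text
time_s: 23.1
eef_pos: [567.6, -334.0, 152.2]
ee_rot: [-0.256, 0.149, 0.954, 0.04]
force: [0.9, 0.1, -4.1]
grip_width: 0.6
grip_force: 49.1
```

```bash
python3 - <<'E'
from plan import *
p,R,st=state(); print(p,st["force"],st["grip_width"]*85)
t=np.array([535.2,216.5,200]); plan(p,R,t,Rt(209.5,0),11)
E
```

```text
[ 567.56756903 -334.03402214  152.15952078] [ 0.86545298  0.07769601 -4.09466076] 50.97569434105148
rows 11 turn/row [ 1.13 -2.57 -4.2 ]
   [ 1.1 -2.6 -4.2] [0.297 0.779 0.089]
   [ 1.1 -2.6 -4.2] [0.242 0.801 0.061]
   [ 1.1 -2.6 -4.2] [0.185 0.817 0.035]
   [ 1.1 -2.6 -4.2] [0.126 0.829 0.012]
   [ 1.1 -2.6 -4.2] [ 0.065  0.836 -0.009]
   [ 1.1 -2.6 -4.2] [ 0.003  0.838 -0.027]
   [ 1.1 -2.6 -4.2] [-0.06   0.836 -0.042]
   [ 1.1 -2.6 -4.2] [-0.123  0.828 -0.054]
   [ 1.1 -2.6 -4.2] [-0.186  0.815 -0.063]
   [ 1.1 -2.6 -4.2] [-0.248  0.798 -0.07 ]
   [ 1.1 -2.6 -4.2] [-0.309  0.776 -0.073]
```

Call:
send_rows:
  targets: [1.1,-2.6,-4.2,0.3,0.78,0.09,-1,1.1,-2.6,-4.2,0.24,0.8,0.06,-1,1.1,-2.6,-4.2,0.18,0.82,0.03,-1,1.1,-2.6,-4.2,0.13,0.83,0.01,-1,1.1,-2.6,-4.2,0.06,0.84,-0.01,-1]

```text
time_s: 23.72
eef_pos: [552.9, -81.7, 173.9]
ee_rot: [-0.141, -0.037, 0.989, 0.024]
force: [1.1, 0.9, -3.7]
grip_width: 0.604
grip_force: 49.2
```

Call:
send_rows:
  targets: [1.1,-2.6,-4.2,0,0.84,-0.03,-1,1.1,-2.6,-4.2,-0.06,0.84,-0.04,-1,1.1,-2.5,-4.2,-0.12,0.83,-0.05,-1,1.2,-2.5,-4.2,-0.19,0.82,-0.06,-1,1.2,-2.5,-4.2,-0.25,0.8,-0.07,-1]

```text
time_s: 24.35
eef_pos: [538.4, 169.6, 196.1]
ee_rot: [-0.023, -0.22, 0.975, 0.004]
force: [0.7, -0.5, -3.6]
grip_width: 0.608
grip_force: 49.2
```

Call:
send_rows:
  targets: [1.2,-2.5,-4.2,-0.31,0.78,-0.07,-1,0,0,0,0,0,0,-1,0,0,0,0,0,0,-1]

```text
time_s: 24.72
eef_pos: [535.6, 217.9, 199.8]
ee_rot: [-0.0, -0.254, 0.967, -0.001]
force: [-0.2, -0.3, -3.8]
grip_width: 0.601
grip_force: 49.3
```

```bash
python3 look.py w7; python3 - <<'E'
from plan import *
p,R,st=state(); print(p,"off",R.inv().apply(np.array([535.5,216.7,108])-p),"turn",(R.inv()*Rt(209.5)).as_rotvec(degrees=True),st["force"])
E
```

```text
[535.71234537 217.42624201 199.70067709] 24.775 [463.25975753 176.58942886 341.22866524]
[535.71234537 217.42624201 199.70067709] off [ 0.46696136 -0.42549288 91.70162267] turn [-0.06419281 -0.046739   -0.08033789] [-0.15134244 -0.13869296 -3.52364249]
```

View pics/w7.png

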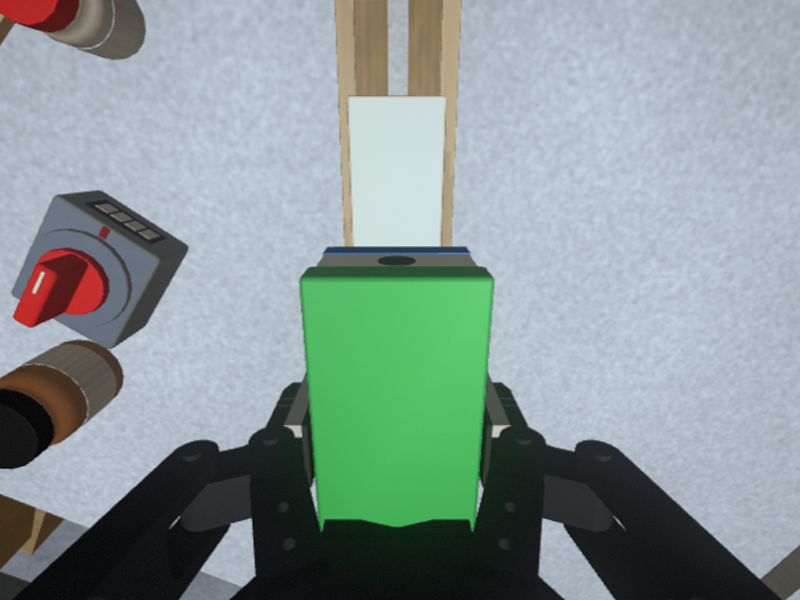

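w7: near carton lid (348–445, edge v=97) and held green carton (301–493) share the centre line u≈397; descend.

Call:
send_rows:
  targets: [0,0,0,0.03,-0.01,0.5,-1,0,0,0,0,0,0.5,-1,0,0,0,0,0,0.35,-1,0,0,0,0,0,0.07,-1,0,0,0,0,0,0,-1]

```text
time_s: 25.4
eef_pos: [534.8, 216.1, 115.1]
ee_rot: [0.0, -0.254, 0.967, -0.001]
force: [-0.1, 0.2, -3.1]
grip_width: 0.605
grip_force: 49.2
```

Call:
send_rows:
  targets: [0,0,0,0,0,0.02,-1,0,0,0,0,0,0,-1]

```text
time_s: 25.65
eef_pos: [534.5, 216.6, 114.0]
ee_rot: [0.0, -0.254, 0.967, -0.001]
force: [0.9, 0.5, -3.2]
grip_width: 0.601
grip_force: 49.2
```

Call:
send_rows:
  targets: [0,0,0,0,0,0.02,-1,0,0,0,0,0,0,-1]

```text
time_s: 25.9
eef_pos: [534.2, 216.6, 112.2]
ee_rot: [-0.0, -0.254, 0.967, -0.0]
force: [0.2, 0.2, -4.0]
grip_width: 0.602
grip_force: 49.2
```

Call:
send_rows:
  targets: [0,0,0,0,0,0.02,-1,0,0,0,0,0,0,-1]

```text
time_s: 26.15
eef_pos: [534.1, 216.6, 110.9]
ee_rot: [-0.0, -0.254, 0.967, -0.0]
force: [-0.3, 0.6, -3.4]
grip_width: 0.604
grip_force: 49.2
```

Call:
send_rows:
  targets: [0,0,0,0,0,0.02,-1,0,0,0,0,0,0,-1]

```text
time_s: 26.4
eef_pos: [534.2, 216.6, 109.7]
ee_rot: [-0.0, -0.254, 0.967, -0.0]
force: [-0.4, 0.0, -3.1]
grip_width: 0.601
grip_force: 49.2
```

Call:
send_rows:
  targets: [0,0,0,0,0,0.015,-1,0,0,0,0,0,0,-1]

```text
time_s: 26.65
eef_pos: [534.2, 216.6, 108.8]
ee_rot: [-0.0, -0.254, 0.967, -0.0]
force: [-0.1, -1.1, -2.6]
grip_width: 0.599
grip_force: 49.2
```

Call:
send_rows:
  targets: [0,0,0,0,0,0.015,-1,0,0,0,0,0,0,-1]

```text
time_s: 26.9
eef_pos: [534.2, 216.6, 107.9]
ee_rot: [-0.0, -0.254, 0.967, -0.0]
force: [-0.2, 0.6, -4.1]
grip_width: 0.603
grip_force: 49.2
```

Call:
send_rows:
  targets: [0,0,0,0,0,0.01,-1,0,0,0,0,0,0,-1]

```text
time_s: 27.15
eef_pos: [534.3, 216.6, 107.7]
ee_rot: [0.0, -0.254, 0.967, -0.0]
force: [-1.4, 0.1, 0.3]
grip_width: 0.601
grip_force: 49.8
```

Contact at 107.7, as predicted. Release, rise and check.

Call:
send_rows:
  targets: [0,0,0,0,0,0,0.35,0,0,0,0,0,0,0.6,0,0,0,0,0,0,0.6,0,0,0,0,0,-0.4,0.6,0,0,0,0,0,-0.8,0.6]

```text
time_s: 27.78
eef_pos: [533.4, 216.5, 178.8]
ee_rot: [-0.002, -0.254, 0.967, -0.0]
force: [-0.2, 0.4, 0.3]
grip_width: 0.799
grip_force: 0.0
```

Call:
send_rows:
  targets: [0,0,0,0,0,-0.8,0.6,0,0,0,0,0,-0.5,0.6,0,0,0,0.5,-0.7,0,0.6,0,0,0,0.5,-0.7,0,0.6,0,0,0,0.5,-0.7,0,0.6]

```text
time_s: 28.4
eef_pos: [517.5, 61.3, 257.7]
ee_rot: [0.0, -0.255, 0.967, -0.001]
force: [0.7, -0.1, -0.2]
grip_width: 0.801
grip_force: 0.0
```

Call:
send_rows:
  targets: [0,0,0,0.5,-0.7,0,0.6,0,0,0,0,0,0,0.6,0,0,0,0,0,0,0.6]

```text
time_s: 28.78
eef_pos: [512.4, 11.8, 257.7]
ee_rot: [0.0, -0.254, 0.967, -0.0]
force: [-0.8, -0.1, -1.0]
grip_width: 0.799
grip_force: 0.0
```

```bash
python3 look.py s8 scene; python3 look.py d8 side; python3 - <<'E'
from plan import *
import cv2
p,R,st=state(); print(p,st["time_s"],st["force"])
b=load("s8")["img"][:,:,::-1]; d=load("d8")["img"][:,:,::-1]
C=np.zeros((600,800,3),np.uint8)
x=cv2.resize(b[240:450,410:490],None,fx=2.8,fy=2.8); C[:x.shape[0],570:570+x.shape[1]]=x
y=cv2.resize(d[330:480,180:435],None,fx=2.2,fy=2.2); C[:y.shape[0],:y.shape[1]]=y
z=cv2.resize(d[260:345,170:310],None,fx=3,fy=3); C[335:335+z.shape[0],:z.shape[1]]=z
cv2.imwrite("pics/c8.png",C)
E
```

```text
[512.43871456  12.28468816 257.61152481] 28.825 [956.83343699 260.21406368 966.44104077]
[512.42927522  12.48223282 257.58634117] 28.875 [503.26483274 473.76378504 738.33806365]
[512.42927522  12.48223282 257.58634117] 28.875 [-0.32575224  0.62532919 -0.64904472]
```

View pics/c8.png

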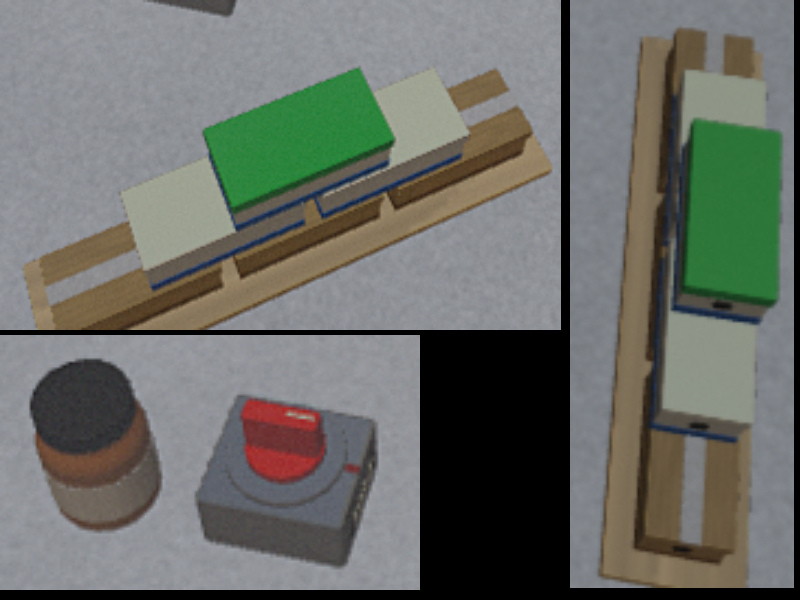

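c8: green carton lies flat across the two white ones, centred; row undisturbed. I've viewed more pictures than allowed (12 rather than 10), so I view no more. I'll check the knob angle with a silhouette fit in code instead.

```bash
python3 - <<'E'
from h import *
def mask(c):
    h=cv2.cvtColor(c["img"],cv2.COLOR_RGB2HSV); return ((h[...,0]<8)|(h[...,0]>172))&(h[...,1]>150)&(h[...,2]>45)
def model(c,a,o,K=6):
    e=np.array([np.cos(a),np.sin(a),0]); n=np.array([-e[1],e[0],0]); m=np.zeros((480,640),np.uint8)
    bar=[o+e*x*23+n*y*7+[0,0,z] for x in(-1,1) for y in(-1,1) for z in(62,94)]
    t=np.linspace(0,6.28,40); dsc=[o+[24*np.cos(k),24*np.sin(k),z] for k in t for z in(52,64)]
    for P in(bar,dsc): cv2.fillConvexPoly(m,cv2.convexHull(np.round(proj(c,P)*16).astype(np.int32)),1,shift=4)
    return m>0
for names in(("scene0","side0","w1"),("s8","d8"),("s8",),("d8",),("w2",)):
    C=[load(x) for x in names]; M=[]
    for c in C:
        m=mask(c); u,v=proj(c,[647,21.5,75])[0].astype(int); z=np.zeros_like(m); z[v-40:v+40,max(u-40,0):u+40]=m[v-40:v+40,max(u-40,0):u+40]; M.append(z)
    best=[]
    for deg in range(100,200,2):
        s=max(sum((model(c,np.radians(deg),np.array([647+dx,21.5+dy,0]))&m).sum()/(model(c,np.radians(deg),np.array([647+dx,21.5+dy,0]))|m).sum() for c,m in zip(C,M)) for dx in(-2,0,2) for dy in(-2,0,2))
        best.append((round(s/len(C),3),deg))
    print(names,sorted(best)[::-1][:4])
E
```

```text
('scene0', 'side0', 'w1') [(np.float64(0.698), 134), (np.float64(0.698), 132), (np.float64(0.698), 126), (np.float64(0.697), 136)]
('s8', 'd8') [(np.float64(0.615), 166), (np.float64(0.614), 164), (np.float64(0.614), 160), (np.float64(0.613), 162)]
('s8',) [(np.float64(0.792), 160), (np.float64(0.79), 152), (np.float64(0.789), 158), (np.float64(0.789), 156)]
('d8',) [(np.float64(0.443), 168), (np.float64(0.442), 170), (np.float64(0.442), 166), (np.float64(0.442), 164)]
('w2',) [(np.float64(0.768), 178), (np.float64(0.768), 176), (np.float64(0.768), 172), (np.float64(0.768), 170)]
```

```bash
python3 - <<'E'
from h import *
for nme in("w1","w2","w3","w5","w7","s8","d8"):
    c=load(nme); im=c["img"].astype(int); h,w=im.shape[:2]
    hull=np.zeros((h,w),np.uint8); t=np.linspace(0,6.28,30)
    P=proj(c,[[647+17*np.cos(k),21.5+17*np.sin(k),94] for k in t]); 
    if P.min()<-5 or P[:,0].max()>645: print(nme,"out"); continue
    cv2.fillConvexPoly(hull,cv2.convexHull(np.round(P).astype(np.int32)),1)
    sat=im.max(2)-im.min(2); red=(sat>90)&(im[...,0]>70)
    near=cv2.dilate(red.astype(np.uint8),np.ones((5,5)))
    m=(hull>0)&(near>0)&(im[...,1]>110)
    m=m.astype(np.uint8); n,l,st,_=cv2.connectedComponentsWithStats(m)
    if n<2: print(nme,"none"); continue
    k=1+np.argmax(st[1:,4]); ys,xs=np.where(l==k); wt=im[ys,xs,1]-60
    X=np.array([plane(c,(x,y),94)[:2] for x,y in zip(xs,ys)]); cen=np.average(X,axis=0,weights=wt)
    ev,V=np.linalg.eigh(np.cov((X-cen).T,aweights=wt)); a=np.degrees(np.arctan2(V[1,1],V[0,1]))%180
    print(nme,"n",len(xs),"line dir",a.round(1),"spread",np.sqrt(ev).round(1),"centre",cen.round(1),"dir from axis",np.degrees(np.arctan2(cen[1]-21.3,cen[0]-647.1)).round(1))
E
```

```text
w1 n 52 line dir 128.8 spread [0.6 4.4] centre [640.5  28.5] dir from axis 132.2
w2 n 86 line dir 173.9 spread [0.4 9.9] centre [647.8  24.5] dir from axis 77.9
w3 out
w5 out
w7 n 50 line dir 174.0 spread [0.6 4. ] centre [636.7  21. ] dir from axis -178.5
s8 n 3 line dir 176.5 spread [0.  2.6] centre [633.9  23.7] dir from axis 169.5
d8 n 15 line dir 173.9 spread [0.6 7.9] centre [646.    9.9] dir from axis -95.3
```

```bash
python3 -c "
from rig import job; print(job.finish_job())"
```

```text
the job is handed in; nothing more can be done
None
```

The job is handed in (verdict not shown): knob at its stop (174° against the box's 172.5–174°), both white-lidded cartons over the brown joints and the green one centred on top, arm clear at 28.9 s; I viewed 12 pictures, two over the limit of 10.

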